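# Press and UV-set a batch of coin slabs

## Robot

A 6-joint arm with a two-finger parallel gripper is mounted at the origin on the work surface. World frame = base frame: x ahead of the robot, y to its left, z up, the work surface at z = 0. Lengths are in mm, angles in degrees, forces in N, time in s.
With the tool pointing down it reaches from about 275 to 875 mm from the base axis. Payload 12.5 kg.
Tool frame: the origin (TCP) lies at the very end of the fingers, on their centre line; the grasp point (between the pads) lies 19 mm behind it (r.tcp_to_grasp is the distance from the TCP to the grasp point, in mm); z points along the fingers, y is the line along which they close (so a half turn about z gives the same grasp; the last joint's range is limited). The gripper opens to 85 mm and grips with 20 to 120 N. Pads are 22 mm wide; open, the fingers measure 114 mm over their backs; the gripper's body (76 mm by 85 mm) begins 54 mm behind the grasp point. The pads swing forward as they close: fully open they stand 13 mm farther back than shut.
Start: joints at [-74.404, 20.094, 94.641, -0, 65.266, -4.847], TCP at [192.121, -515.339, 231.29] pointing down, gripper open.
Joint ranges: [-157.81, 157.81], [-45, 120.19], [0.68, 151.7], [-89.99, 269.99], [4.06, 180], [-164.3, 164.3]. Speed limits (degrees/s): [127.2, 127.2, 159.86, 180, 180, 180].

## Interface

Orientations are given as a 3x3 rotation matrix whose columns are the frame's x, y, z axes.
In Python, from bench import r gives the robot as it stands. The module is installed in compiled form; this text tells all that it offers.
- The arm moves only by the tool move_arm, never from a script. Its arguments are lists of equal length, an entry for each row: "translation": the shift along the tool's x, y, z in m, a list of three; "angular": the turn, a rotation vector about the tool's x, y, z in degrees, a list of three; "claw": the closure, from 0 (fully open) to 1 (shut). A call has 1 to 10 rows; each row shifts and turns the commanded pose from where the row before left it, along the tool's axes as they then stand; what a row does not reach is not made up. A row lasts 1/12 s, in which the tool goes at most 41.7 mm and 7.16 degrees, less where a joint would pass 70% of its speed; a pose out of reach is approached as far as the arm can. A call is refused whole if a number of a shift passes 0.0417 or a number of a turn 7.16, either way. A call with a gripper value outside its range is refused whole. The fingers move at their own pace and stop on an object; the grip force is fixed at half the most. Time passes only in rows, so rows that do not move let the fingers close. It gives the time, the measured TCP pose, the force, the opening and the grip force at its end, in the units of the state.
- r.observe(): the state, without advancing time (a new reading comes with each control period).
- r.camera(name): name is "scene" or "top" or "wrist"; returns a dict with "color" (400x640x3 uint8, blue, green, red), "intrinsics" (3x3 intrinsics, pixels), "view" (4x4, takes a point from world to camera coordinates). Camera axes: x right, y up, looking along -z (the intrinsics and any distortion apply to the point x, -y, -z); pixel columns grow to the right and rows downward; lengths in mm; the calibration is good to about 2 mm. The wrist camera is an equidistant fisheye: a pixel r from the principal point sees the ray r / f radians off the axis. A picture is of the moment at which its call begins. There is no depth.
- r.job_done(): hands the job in; it is judged then, once.
Trained networks look in the newest picture that a camera, given by its name, has taken for a name from the list of things; names that differ only in an ending like _2 or _b are one class to them, and where a whole thing is asked for, a point or a joint stands for the part that bears it (a point fixed in the world has none). Each returns a list of dicts, best first, with "score" (0 to 1); they miss things now and then, are a little off and sometimes report something else, mostly with a low value. They report only what shows in the picture. A call takes as long as a camera call. They do not tell look-alikes from the thing itself.
- r.search_frame(camera, label): "position" ([x, y, z] in mm, in world coordinates, good to about 4 mm: the middle of the surface that is visible of it).
The state is a dict: "t": time; "qpos": joint angles; "qd": joint speeds; "tau": joint torques, N m; "ee_pos": TCP position; "tool_rot": TCP orientation; "wrist_force": force on the tool from outside, world axes, zero at the start; "ft_torque": the same for the moment, N m; "width": finger opening in mm; "grip_force": force on a finger pad.
Only numpy, scipy, OpenCV 4.12 (cv2) and the standard library are available. Lean on these libraries where they do the work, as an engineer would, in place of code of your own. Each camera call takes 0.05 s, during which the arm holds its last target. There are 200 camera calls.

## Task

Seal the coin slabs lying on the desk: pull the press tray fully out, stack every slab flat on the tray between its four corner guides (long side along the tray) with the green-faced aluminium pressure plate flat on top, and push the tray fully home. Wind the crank down until the pad just touches the plate, then exactly half a turn more, and leave it tight. Only then move the lamp switch from white (left) to centre off, wait there two seconds, and throw it fully over to UV (right); leave everything else on the desk alone.

Things in the scene. Friction and masses are not known exactly. Their poses are not given: they have to be found in the camera images.
- press: fixed screw press, base 200 x 110 mm, two aluminium columns (violet strips) 82 mm either side in x, throat 140 mm wide, bridge 157 to 182 mm up. Origin on the desk under the screw axis; y points out along the tray slide, z up. Two rails carry the tray out to +y, to 304 mm from the origin
- tray (a joint): dark steel sliding tray of the press, m: 0 is fully home under the screw, 0.17 fully out along the press's +y, at its stops; about 1.5 N of friction, stays where left. Starts near home
- tray_centre (a point): centre of the yellow outline (62 x 88 mm, long side along y) on the tray's top face, 36 mm above the desk; lies on the screw axis when the tray is home; axes as the press. Four aluminium corner guides, 62 mm tall, 3 mm thick, enclose 68 x 96 mm (x, y) about it, open in the middle 62 mm of the long sides for fingers. The tray plate is 100 mm wide, from 60 mm to -y to 135 mm to +y of here
- tray_post (a point): on the axis of the tray's upright black handle post, 16 mm diameter, 36 mm tall, standing on the tray top 122 mm to +y of the tray centre; this point is 24 mm above the tray top, 12 mm below the post's top
- screw_axis (a point): point on the vertical screw axis at the height of the middle of the crank knob, 222 mm above the desk; fixed to the press. Hub under it reaches 198 mm
- crank_knob (a point): centre of the red upright knob on the crank arm, 20 mm diameter, 44 mm tall (198 to 242 mm above the desk), 50 mm from the screw axis; it spins freely on its own axis so it can be held while it is carried round. The crank arm below it lies 185 to 195 mm up. The crank keeps its height
- screw (a joint): turn of the crank, rad, positive clockwise seen from above, which lowers the ram; one turn lowers it 16 mm. Range 0 to 23. At 0 the pad's face is 74 mm above the tray top. Stiff (about 2 N at the knob), stays where left
- pad (a joint): spring travel of the press pad (black disc, 44 mm diameter, on a yellow stem under the ram), m: 0 while it hangs free; once it touches something it is pushed up into the ram as the crank turns on, 16 mm for each turn after contact, at most 14.5 mm (0.8 N per mm on 2.4 N preload)
- slab_a: coin slab: clear plastic block 50 x 76 x 12 mm (x, y, z), 70 g or so, with a white card, gold coin and blue strip seen in its top face, lying flat; origin at the centre of the underside, y along its length, z up through the coin face. May be absent
- slab_b: coin slab: clear plastic block 50 x 76 x 12 mm (x, y, z), 70 g or so, with a white card, gold coin and blue strip seen in its top face, lying flat; origin at the centre of the underside, y along its length, z up through the coin face. May be absent
- slab_c: coin slab: clear plastic block 50 x 76 x 12 mm (x, y, z), 70 g or so, with a white card, gold coin and blue strip seen in its top face, lying flat; origin at the centre of the underside, y along its length, z up through the coin face. May be absent
- slab_d: coin slab: clear plastic block 50 x 76 x 12 mm (x, y, z), 70 g or so, with a white card, gold coin and blue strip seen in its top face, lying flat; origin at the centre of the underside, y along its length, z up through the coin face. May be absent
- plate: pressure plate: aluminium, green on its upper face, 56 x 84 x 10 mm (x, y, z), 130 g, lying flat; origin at the centre of the underside, y along its length
- lever (a joint): changeover switch lever, rad: -0.6 leaning left to the white lamp (towards the box's +y), 0 upright at centre off, +0.6 leaning right to the UV lamp (towards the box's -y), stops at both ends. Stays where left; about 1.7 N at the ball. No click at centre. Starts left
- lever_tip (a point): centre of the red ball (20 mm diameter) at the end of the lever, 48 mm from the pivot
- lever_pivot (a point): pivot of the lever on the top face of the grey switch box (70 x 100 mm, 45 mm high; white dot at its left end, violet dot at its right end), 45 mm above the desk; axes of the box: x the lever's axis, y to the white end, z up
- loupe: bystander: black folding loupe 32 mm diameter, 22 mm high with a steel tab; origin under the lens; leave alone
- goblet: bystander: gold goblet with lid, 68 mm wide, 124 mm tall; origin under its foot; leave alone
- jar: bystander: amber jar 54 mm diameter, 75 mm tall; leave alone
- mug: bystander: white mug 80 mm diameter, 90 mm tall; leave alone
- brush: bystander: small brush lying on the desk; leave alone
- phone: bystander: black phone 72 x 148 x 9 mm lying flat; leave alone
- weight: bystander: brass weight 36 mm diameter, 46 mm tall; leave alone
Not all that is in view belongs to the job. What is shaped like the slab_b but black is not meant.

How it is judged:
By the outcome, as a careful person would: the job done as asked, in the order asked, and still so for the second after the job is handed in, with the robot touching nothing.
Of slab_a, slab_b, slab_c, slab_d only 2 to 4 are there at a start; the rules pass over those that are not, and their reading is None.
At some moment in a run one of slab_a, slab_b, slab_c, slab_d, plate may be knocked a few centimetres aside while the robot is not near it.
Once in a run the grip may slacken for a moment while it holds something.
It also fails if it takes over 210 s, if anything falls off the work surface, if the arm or the gripper's body presses on something with over 40 N, if the wrist force passes 120 N, or if a joint passes its speed limit or range.

## Working session

There is one attempt and no reset: what is moved stays moved. The work goes in short steps, Python scripts to look and compute and a tool call to move; the robot and the scene stay as the last step left them, time stands still between calls to the robot, and variables do not carry over. Pictures are saved under pics/ and viewed, at most 14 in all, crops included, and the job is handed in when it is done.

Besides the shell and the picture viewer there is one more tool, called as a command line: name --argument value ..., lists and objects as JSON in quotes. move_arm: Moves the arm, as the interface text tells. Its arguments: {"type":"object","properties":{"translation":{"type":"array","items":{"type":"array","items":{"type":"number"}}},"angular":{"type":"array","items":{"type":"array","items":{"type":"number"}}},"claw":{"type":"array","items":{"type":"number"}}},"required":["translation","angular","claw"]}

```bash
ls; mkdir -p pics
cat > h.py <<'E'
from bench import r
import numpy as np, cv2
def snap(n,f,crop=None,scale=1):
    c=r.camera(n); im=c["color"]
    if crop: im=im[crop[1]:crop[3],crop[0]:crop[2]]
    if scale!=1: im=cv2.resize(im,None,fx=scale,fy=scale,interpolation=cv2.INTER_CUBIC)
    cv2.imwrite("pics/"+f,im); return c
def proj(c,p):
    p=np.atleast_2d(p); v=(c["view"]@np.c_[p,np.ones(len(p))].T)[:3]
    q=np.array([v[0],-v[1],-v[2]]); k=c["intrinsics"]@(q/q[2]); return k[:2].T
def unproj(c,uv,z):
    uv=np.atleast_2d(uv); d=np.linalg.inv(c["intrinsics"])@np.c_[uv,np.ones(len(uv))].T
    R=c["view"][:3,:3];t=c["view"][:3,3]; d=R.T@np.array([d[0],-d[1],-d[2]]); o=-R.T@t
    return (o[:,None]+d*((z-o[2])/d[2])).T
E
python3 - <<'E'
from h import *
np.set_printoptions(precision=1,suppress=True)
t=snap("top","top0.png"); s=snap("scene","scene0.png")
for c in(t,s): print(c["intrinsics"],c["view"])
for l in "press tray tray_post crank_knob slab_a plate lever lever_tip loupe goblet jar mug phone weight".split():
  for cam in("top","scene"):
    for d in r.search_frame(cam,l): 
      p=np.array(d["position"]); print(l,cam,p,round(d["score"],2),proj(t if cam=="top" else s,p)[0])
o=r.observe();print(o["ee_pos"],o["tool_rot"],o["width"])
E
```

```text
pics
[[443.    0.  308.9]
 [  0.  443.  202.4]
 [  0.    0.    1. ]] [[   -0.     -1.      0.     59.9]
 [    1.     -0.      0.1  -589.3]
 [   -0.1     0.      1.  -1395.3]
 [    0.      0.      0.      1. ]]
[[393.5   0.  321.4]
 [  0.  393.5 202.3]
 [  0.    0.    1. ]] [[   -0.8     0.5    -0.    472. ]
 [   -0.4    -0.7     0.6   200.9]
 [    0.3     0.5     0.8 -1463.9]
 [    0.      0.      0.      1. ]]
press top [ 536.2 -221.    36.7] 0.91 [393.2 217. ]
press top [604.  290.3  13.7] 0.26 [232.7 200.5]
press scene [ 546.  -221.5   33.6] 0.9 [290.7 165.1]
press scene [441.8 137.1  13.2] 0.58 [376.1 227.6]
tray top [ 715.1 -361.3    7.7] 0.72 [432.  161.7]
tray top [ 537.6 -174.8   35. ] 0.58 [378.6 217. ]
tray top [472.5 257.8  13.6] 0.46 [243.4 241.1]
tray scene [ 546.9 -188.    35.5] 0.82 [295.3 171. ]
tray_post top [ 533.1 -170.5   37.3] 0.68 [377.4 218.4]
tray_post scene [ 541.7 -186.2   33.7] 0.76 [296.9 171.1]
crank_knob top [ 500.4 -285.8  238.1] 0.63 [432.1 226. ]
crank_knob scene [ 505.8 -281.   228.1] 0.43 [287.9 108.2]
slab_a top [559.2 163.7  12.2] 0.88 [272.3 213.
[... 1037 characters left out ...]
ar top [ 522.  -260.2  199.4] 0.4 [418.7 218.9]
jar top [438.9 131.5  10.1] 0.29 [283.1 250.6]
jar scene [763.9 -56.1  60.4] 0.6 [255.5 223. ]
jar scene [665.7 440.3  36.3] 0.18 [378.9 347.2]
mug top [680.  446.3  42. ] 0.71 [181.7 177.1]
phone top [ 533.5 -175.5   37.4] 0.72 [379.  218.2]
phone top [ 715.9 -362.6    6.7] 0.6 [432.3 161.5]
phone scene [ 716.3 -358.    11.3] 0.88 [231.  164.7]
phone scene [670.8 438.1  32.2] 0.51 [376.7 348. ]
weight top [ 370.5 -255.9   29.1] 0.66 [406.  269.3]
weight top [756.9 -66.7  73.9] 0.45 [343.3 147.1]
weight scene [ 373.4 -255.6   25.9] 0.52 [326.7 141.3]
[ 192.1 -515.3  231.3] [[ 0.9  0.3 -0. ]
 [ 0.3 -0.9  0. ]
 [-0.  -0.  -1. ]] 85.46994801492909
```

```bash
echo
```

```text
(no output)
```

View pics/top0.png

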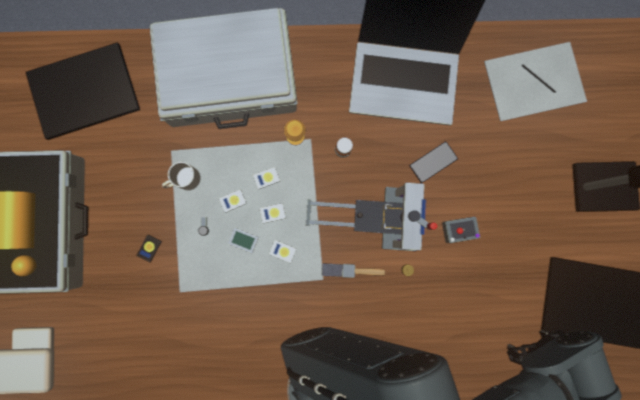

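View pics/scene0.png

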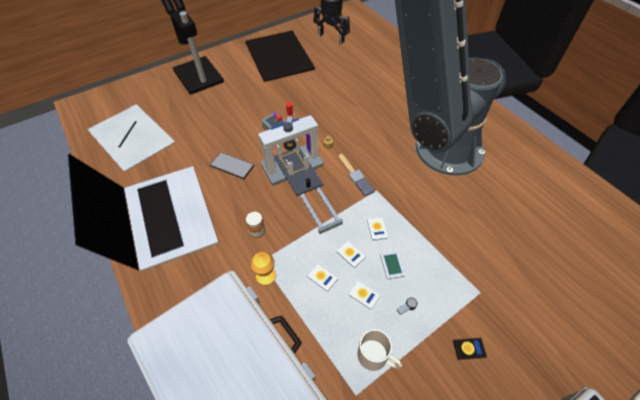

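Run:
```python
from h import *
np.set_printoptions(precision=3,suppress=True)
im=cv2.imread("pics/top0.png")[165:270,225:485]
cv2.imwrite("pics/top0c.png",cv2.resize(im,None,fx=3,fy=3,interpolation=cv2.INTER_CUBIC))
print(r.observe()["tool_rot"])
w=r.camera("wrist"); print(w["intrinsics"],w["view"])
V=w["view"];o=r.observe();R=V[:3,:3];cam=-R.T@V[:3,3]
print("cam in tool",o["tool_rot"].T@(cam-o["ee_pos"]) if not isinstance(o["tool_rot"],list) else np.array(o["tool_rot"]).T@(cam-np.array(o["ee_pos"])), "axes in tool",np.array(o["tool_rot"]).T@R.T)
```

```text
[[ 0.937  0.349 -0.   ]
 [ 0.349 -0.937  0.   ]
 [-0.    -0.    -1.   ]]
[[309.707   0.    323.531]
 [  0.    309.707 196.445]
 [  0.      0.      1.   ]] [[   0.35    -0.937    0.002 -550.726]
 [   0.893    0.334   -0.301   39.953]
 [   0.282    0.107    0.954 -379.416]
 [   0.       0.       0.       1.   ]]
cam in tool [  76.756    0.053 -143.409] axes in tool [[ 0.001  0.954  0.301]
 [ 1.    -0.    -0.002]
 [-0.002  0.301 -0.954]]
```

View pics/top0c.png

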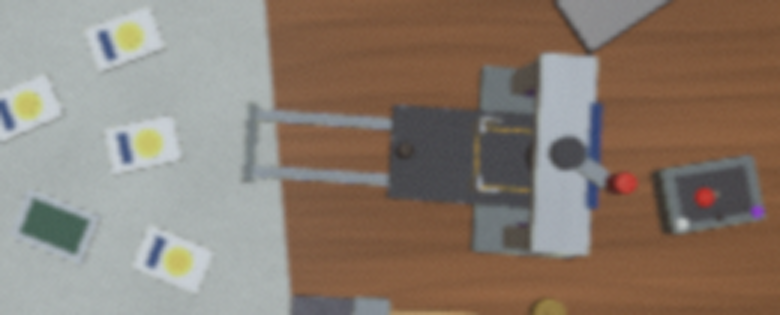

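```bash
cat >> h.py <<'E'
T_cam=None
def wproj(c,p):
    p=np.atleast_2d(p); v=(c["view"]@np.c_[p,np.ones(len(p))].T)[:3]; q=np.array([v[0],-v[1],-v[2]])
    rho=np.hypot(q[0],q[1]); th=np.arctan2(rho,q[2]); K=c["intrinsics"]; s=K[0,0]*th/np.maximum(rho,1e-9)
    return np.c_[K[0,2]+s*q[0],K[1,2]+s*q[1]]
def wunproj(c,uv,z):
    uv=np.atleast_2d(np.asarray(uv,float)); K=c["intrinsics"]; a=(uv-[K[0,2],K[1,2]])/K[0,0]; th=np.hypot(*a.T)
    s=np.where(th>1e-9,np.sin(th)/np.maximum(th,1e-9),1); d=np.c_[a[:,0]*s,-a[:,1]*s,-np.cos(th)]
    R=c["view"][:3,:3];t=c["view"][:3,3]; d=d@R; o=-R.T@t
    return o+d*((z-o[2])/d[:,2])[:,None]
def st():
    o=r.observe(); return np.array(o["ee_pos"]),np.array(o["tool_rot"]),o
def to(p,xdir=None):
    "print tool-frame shift to world point p, and turn about tool z to bring tool x to heading xdir (deg)"
    e,R,o=st(); print("t",round(o["t"],2),"at",e.round(1),"yaw",round(np.degrees(np.arctan2(R[1,0],R[0,0])),2),"tilt",np.degrees(np.arccos(-R[2,2])).round(2),"shift tool mm",(R.T@(np.array(p)-e)).round(1),"world",(np.array(p)-e).round(1),end=" ")
    if xdir is not None: print("turn tool z",round((np.degrees(np.arctan2(R[1,0],R[0,0]))-xdir+180)%360-180,2),end="")
    print()
E
python3 - <<'E'
from h import *
np.set_printoptions(precision=1,suppress=True)
t=r.camera("top")
f=lambda u,v:(225+(u+.5)/3-.5,165+(v+.5)/3-.5)
for n,u,v,z in[("post",405,150,72),("hub",568,153,198),("knob",625,183,242),("railend",251,115,25),("railend",250,175,25),("rail in",388,123,25),("rail in",388,180,25),("outl",477,127,36),("outl",476,185,36),("boxw",683,223,45),("boxv",757,212,45),("ball",705,197,85)]:
  print(n,unproj(t,f(u,v),z)[0])
to([535,-140,160],86)
E
```

```text
post [ 544.6 -110.6   72. ]
hub [ 531.5 -247.7  198. ]
knob [ 501.1 -287.1  242. ]
railend [588.6  46.7  25. ]
railend [524.7  49.5  25. ]
rail in [576.3 -99.2  25. ]
rail in [515.6 -97.1  25. ]
outl [ 568.9 -192.1   36. ]
outl [ 507.6 -188.6   36. ]
boxw [ 462.1 -402.3   45. ]
boxv [ 471.5 -480.5   45. ]
ball [ 488.2 -412.9   85. ]
t 1.6 at [ 192.1 -515.3  231.3] yaw 20.44 tilt 0.0 shift tool mm [ 452.4 -232.    71.3] world [342.9 375.3 -71.3] turn tool z -65.56
```

move_arm --translation '[[0,0,-0.0105],[0,0,-0.0105],[0,0,-0.0105],[0,0,-0.0105],[0,0,-0.0105],[0,0,-0.0105],[0,0,-0.0105],[0,0,-0.0105],[0,0,-0.0105],[0,0,-0.0105]]' --angular '[[0,0,-6.55],[0,0,-6.55],[0,0,-6.55],[0,0,-6.55],[0,0,-6.55],[0,0,-6.55],[0,0,-6.55],[0,0,-6.55],[0,0,-6.55],[0,0,-6.55]]' --claw '[0,0,0,0,0,0,0,0,0,0]'

```text
t: 2.43
ee_pos: [192.1, -515.3, 336.8]
tool_rot: [[0.065, 0.998, -0.0], [0.998, -0.065, -0.0], [-0.0, -0.0, -1.0]]
wrist_force: [-0.3, 0.2, 0.1]
width: 85.4
grip_force: 0.0
```

move_arm --translation '[[0.0325,0.0245,0],[0.0325,0.0245,0],[0.0325,0.0245,0],[0.0325,0.0245,0],[0.0325,0.0245,0],[0.0325,0.0245,0],[0.0325,0.0245,0],[0.0325,0.0245,0],[0.0325,0.0245,0],[0.0325,0.0245,0]]' --angular '[[0,0,0],[0,0,0],[0,0,0],[0,0,0],[0,0,0],[0,0,0],[0,0,0],[0,0,0],[0,0,0],[0,0,0]]' --claw '[0,0,0,0,0,0,0,0,0,0]'

```text
t: 3.27
ee_pos: [460.5, -206.7, 336.5]
tool_rot: [[0.071, 0.997, 0.0], [0.997, -0.071, -0.0], [-0.0, 0.0, -1.0]]
wrist_force: [1.5, -1.6, -0.6]
width: 85.7
grip_force: 0.0
```

move_arm --translation '[[0.0325,0.0245,0],[0.0325,0.0245,0],[0.0325,0.0245,0],[0,0,0.035],[0,0,0.035],[0,0,0.035],[0,0,0.035],[0,0,0.035],[0,0,0],[0,0,0]]' --angular '[[0,0,0],[0,0,0],[0,0,0],[0,0,0],[0,0,0],[0,0,0],[0,0,0],[0,0,0],[0,0,0],[0,0,0]]' --claw '[0,0,0,0,0,0,0,0,0,0]'

```text
t: 4.1
ee_pos: [539.3, -116.3, 160.9]
tool_rot: [[0.071, 0.997, -0.003], [0.997, -0.071, 0.001], [0.001, -0.003, -1.0]]
wrist_force: [-0.1, -0.5, 1.7]
width: 85.5
grip_force: 0.0
```

Run:
```python
from h import *
np.set_printoptions(precision=1,suppress=True)
to([544.6,-111,160],86)
w=snap("wrist","w1.png")
for l in "tray_post tray press crank_knob slab_a plate".split():
  for d in r.search_frame("wrist",l)[:4]:
    p=np.array(d["position"]);print(l,p,round(d["score"],2),wproj(w,p)[0])
```

```text
t 4.1 at [ 539.3 -116.3  160.9] yaw 85.94 tilt 0.16 shift tool mm [5.7 5.  0.9] world [ 5.3  5.3 -0.9] turn tool z -0.06
tray_post [ 539.2 -174.2   36.6] 0.62 [328.  245.6]
tray [ 537.7 -176.6   34.8] 0.8 [326.6 247. ]
press [ 541.2 -183.1   39.2] 0.95 [330.6 254.8]
slab_a [ 536.9 -178.7   36.1] 0.71 [325.9 249.6]
```

View pics/w1.png

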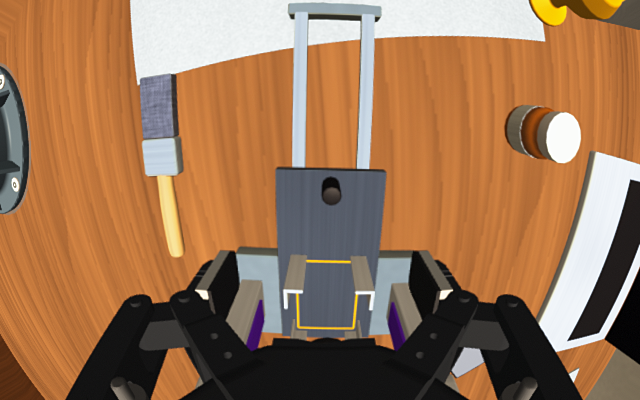

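Run:
```python
from h import *
np.set_printoptions(precision=1,suppress=True)
w=r.camera("wrist")
for n,u,v,z in[("post",332,197,72),("post base",331,183,36),("trayTL",277,169,36),("trayTR",386,171,36),("railL out",295,20,30),("railR out",375,20,30),("railL in",293,168,30),("railR in",370,168,30),("oTL",297,262,36),("oTR",355,262,36),("oBL",297,328,36),("oBR",357,328,36)]:
  print(n,wunproj(w,(u,v),z)[0])
to([544,-113,45])
```

```text
post [ 547.3 -115.    72. ]
post base [ 547.5 -113.3   36. ]
trayTL [500.  -96.8  36. ]
trayTR [ 598.1 -105.4   36. ]
railL out [526.2  36.1  30. ]
railR out [596.5  32.2  30. ]
railL in [513.9 -98.3  30. ]
railR in [ 584.3 -103.1   30. ]
oTL [ 508.7 -192.3   36. ]
oTR [ 566.6 -196.5   36. ]
oBL [ 498.7 -280.7   36. ]
oBR [ 567.1 -286.    36. ]
t 4.5 at [ 540.1 -116.5  162.3] yaw 85.94 tilt 0.09 shift tool mm [  3.9   3.5 117.3] world [   3.9    3.5 -117.3]
```

move_arm --translation '[[0.0025,0.007,0],[0,0,0.039],[0,0,0.039],[0,0,0.039],[0,0,0],[0,0,0],[0,0,0],[0,0,0],[0,0,0],[0,0,0]]' --angular '[[0,0,1.0],[0,0,0],[0,0,0],[0,0,0],[0,0,0],[0,0,0],[0,0,0],[0,0,0],[0,0,0],[0,0,0]]' --claw '[0,0,0,0,0,1,1,1,1,1]'

```text
t: 5.33
ee_pos: [547.8, -114.7, 46.0]
tool_rot: [[0.088, 0.996, 0.003], [0.996, -0.088, -0.001], [-0.001, 0.003, -1.0]]
wrist_force: [-1.2, -0.1, -0.0]
width: 25.4
grip_force: 0.0
```

move_arm --translation '[[0,0,0],[0,0,0],[0,0,0],[0.01,0,0],[0.02,0,0],[0.02,0,0],[0.02,0,0],[0.02,0,0],[0.02,0,0],[0.01,0,0]]' --angular '[[0,0,0],[0,0,0],[0,0,0],[0,0,0],[0,0,0],[0,0,0],[0,0,0],[0,0,0],[0,0,0],[0,0,0]]' --claw '[1,1,1,1,1,1,1,1,1,1]'

```text
t: 6.17
ee_pos: [556.4, 6.9, 45.5]
tool_rot: [[0.087, 0.996, -0.002], [0.996, -0.087, 0.0], [-0.0, -0.002, -1.0]]
wrist_force: [-10.4, -1.5, 13.8]
width: 14.4
grip_force: 58.6
```

```bash
python3 -c "
from h import *
e,R,o=st();print(e,o['wrist_force'],o['width'],o['grip_force'])
w=r.camera('wrist');print(wproj(w,[[547,-115,72]]))
print(e+[0.087*34,34,0])"
```

```text
[556.41904778   6.90795895  45.47708371] [-10.4385762   -1.46706786  13.81530795] 14.420910362868593 58.552449345588684
[[325.41501986 423.23731172]]
[559.37704778  40.90795895  45.47708371]
```

move_arm --translation '[[0.015,0,0],[0.01,0,0],[0.005,0,0],[0.003,0,0],[0.002,0,0],[0.002,0,0],[0,0,0],[0,0,0]]' --angular '[[0,0,0],[0,0,0],[0,0,0],[0,0,0],[0,0,0],[0,0,0],[0,0,0],[0,0,0]]' --claw '[1,1,1,1,1,1,1,1]'

```text
t: 6.88
ee_pos: [559.5, 39.9, 45.4]
tool_rot: [[0.087, 0.996, -0.003], [0.996, -0.087, -0.003], [-0.003, -0.003, -1.0]]
wrist_force: [-12.1, -18.1, 14.4]
width: 14.1
grip_force: 58.8
```

move_arm --translation '[[-0.003,0,0],[0,0,0],[0,0,0],[0,0,0],[0,0,-0.02],[0,0,-0.04],[0.02,0,-0.035],[0.02,0,-0.035],[0.02,0,-0.035],[0.02,0,-0.035]]' --angular '[[0,0,0],[0,0,0],[0,0,0],[0,0,0],[0,0,0],[0,0,0],[0,0,0],[0,0,0],[0,0,0],[0,0,0]]' --claw '[0,0,0,0,0,0,0,0,0,0]'

```text
t: 7.72
ee_pos: [567.2, 119.8, 246.4]
tool_rot: [[0.088, 0.996, 0.0], [0.996, -0.088, 0.0], [0.0, 0.0, -1.0]]
wrist_force: [0.1, 0.3, 0.4]
width: 85.2
grip_force: 0.0
```

move_arm --translation '[[0.03,0,-0.02],[0.03,0,-0.02],[0.02,0,-0.02],[0,0,0],[0,0,0]]' --angular '[[0,0,0],[0,0,0],[0,0,0],[0,0,0],[0,0,0]]' --claw '[0,0,0,0,0]'

```text
t: 8.13
ee_pos: [574.6, 199.4, 304.8]
tool_rot: [[0.086, 0.996, 0.001], [0.996, -0.086, 0.0], [0.0, 0.001, -1.0]]
wrist_force: [-0.2, -0.5, -0.4]
width: 85.6
grip_force: 0.0
```

Run:
```python
from h import *
np.set_printoptions(precision=1,suppress=True)
to([560,200,300],85)
w=snap("wrist","w2.png")
for l in "slab_a plate tray_post".split():
  for d in r.search_frame("wrist",l)[:7]:
    p=np.array(d["position"]);print(l,p,round(d["score"],2),wproj(w,p)[0])
```

```text
t 8.13 at [574.6 199.4 304.8] yaw 85.06 tilt 0.09 shift tool mm [ -0.6 -14.6   4.8] world [-14.6   0.6  -4.8] turn tool z 0.06
slab_a [676.8 185.   11.5] 0.8 [393.7 159.7]
slab_a [441.3 141.7  16.9] 0.79 [238.2 202. ]
slab_a [561.5 169.8  11.9] 0.73 [315.8 176. ]
slab_a [807.7  95.2  90.8] 0.72 [494.1 228.3]
slab_a [603.1 291.4  13.4] 0.67 [337.9  89. ]
plate [479.4 262.3   7.5] 0.94 [253.1 118.3]
tray_post [551.6 -19.   33.2] 0.62 [320.5 293.3]
tray_post [805.2  94.5  89. ] 0.41 [492.  228.4]
```

View pics/w2.png

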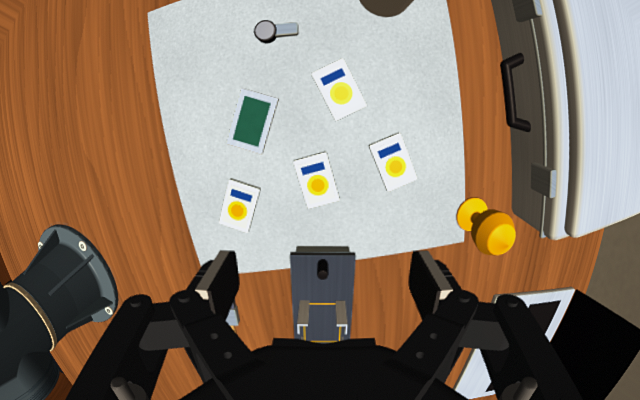

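```bash
cat >> h.py <<'E'
def ortho(c,x0,x1,y0,y1,z,res=1.0,wrist=True):
    "world-aligned picture: column = (x-x0)/res, row = (y1-y)/res"
    X,Y=np.meshgrid(np.arange(x0,x1,res),np.arange(y1,y0,-res)); P=np.c_[X.ravel(),Y.ravel(),np.full(X.size,z)]
    m=(wproj if wrist else proj)(c,P).astype(np.float32).reshape(X.shape+(2,)); return cv2.remap(c["color"],m,None,cv2.INTER_LINEAR)
def slabpose(c,x,y,z=12,plate=False,dbg=None,h=60):
    "centre and long-axis heading (deg, 0..180) of slab near x,y"
    res=.5; im=ortho(c,x-h,x+h,y-h,y+h,z,res); hsv=cv2.cvtColor(im,cv2.COLOR_BGR2HSV).astype(int); H,S,V=hsv[...,0],hsv[...,1],hsv[...,2]
    if plate: m=(H>55)&(H<95)&(S>90)
    else: m=((S<25)&(V>232))|((S>100)&(V>100)&(((H>20)&(H<35))|((H>100)&(H<125))))
    m=cv2.morphologyEx(m.astype(np.uint8)*255,cv2.MORPH_OPEN,np.ones((7,7)))
    m=cv2.morphologyEx(m,cv2.MORPH_CLOSE,np.ones((9,9)))
    cs,_=cv2.findContours(m,cv2.RETR_EXTERNAL,cv2.CHAIN_APPROX_NONE)
    k=max(cs,key=lambda q:cv2.contourArea(q)-20*np.hypot(*(q.mean((0,1))-h/res)))
    b=cv2.boxPoints(cv2.minAreaRect(k)); e1,e2=b[1]-b[0],b[2]-b[1]; l=e1 if np.hypot(*e1)>np.hypot(*e2) else e2
    ce=b.mean(0)*res
    if dbg: cv2.polylines(im,[b.astype(int)],True,(0,0,255)); cv2.imwrite("pics/"+dbg,im)
    return np.array([x-h+ce[0],y+h-ce[1]]),np.degrees(np.arctan2(-l[1],l[0]))%180,sorted([np.hypot(*e1)*res,np.hypot(*e2)*res])
E
python3 - <<'E'
from h import *
np.set_printoptions(precision=1,suppress=True)
w=r.camera("wrist")
T=[]
for i,(x,y) in enumerate([(441,140),(561,169),(677,184),(605,291),(477,261)]):
  pl=i==4
  print(slabpose(w,x,y,10 if pl else 12,pl,dbg=f"d{i}.png")); T.append(cv2.imread(f"pics/d{i}.png"))
cv2.imwrite("pics/d.png",cv2.resize(cv2.hconcat(T),None,fx=.66,fy=.66))
im=w["color"]; print(im[150,270],im[220,228],im[190,330])
E
```

```text
(array([438.1, 133.1], dtype=float32), np.float32(66.37063), [np.float32(48.298664), np.float32(75.1249)])
(array([561.8, 162.6], dtype=float32), np.float32(100.88553), [np.float32(48.81705), np.float32(74.783554)])
(array([677.1, 181.2], dtype=float32), np.float32(109.29004), [np.float32(48.703087), np.float32(74.58841)])
(array([604.9, 291.9], dtype=float32), np.float32(111.6309), [np.float32(48.754745), np.float32(74.61465)])
(array([476.3, 259.2], dtype=float32), np.float32(67.22961), [np.float32(38.766502), np.float32(64.8461)])
[222 223 216] [232 239 237] [239 239 236]
```

View pics/d.png

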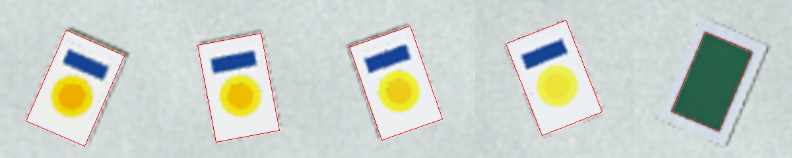

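move_arm --translation '[[0,0,0.038],[0,0,0.038],[0,0,0.038],[-0.0337,-0.0195,0.01],[0,0,0.04],[0,0,0.04],[0,0,0.04],[0,0,0.04],[0,0,0.0195],[0,0,0]]' --angular '[[0,0,-5.3],[0,0,-5.3],[0,0,-5.2],[0,0,0],[0,0,0],[0,0,0],[0,0,0],[0,0,0],[0,0,0],[0,0,0]]' --claw '[0,0,0,0,0,0,0,0,0,0]'

```text
t: 9.22
ee_pos: [558.6, 160.3, -3.9]
tool_rot: [[-0.185, 0.983, -0.008], [0.983, 0.185, -0.002], [-0.0, -0.008, -1.0]]
wrist_force: [-0.6, -0.4, -0.0]
width: 85.4
grip_force: 0.0
```

move_arm --translation '[[0,0,0],[0,0,0],[0,0,0],[0,0,0],[0,0,0],[0,0,0]]' --angular '[[0,0,0],[0,0,0],[0,0,0],[0,0,0],[0,0,0],[0,0,0]]' --claw '[1,1,1,1,1,1]'

```text
t: 9.72
ee_pos: [563.0, 161.7, 3.3]
tool_rot: [[-0.186, 0.982, 0.004], [0.982, 0.186, 0.001], [-0.0, 0.004, -1.0]]
wrist_force: [-1.9, -1.6, 8.1]
width: 47.9
grip_force: 61.7
```

Run:
```python
from h import *
to([548.9,-81.6,150],84.9); o=r.observe(); print(o["width"],o["grip_force"],o["wrist_force"])
w=snap("wrist","w3.png")
```

```text
t 9.72 at [563.  161.7   3.3] yaw 100.75 tilt 0.2 shift tool mm [-236.5  -58.7 -146.9] world [ -14.1 -243.3  146.7] turn tool z 15.85
47.854279772454376 61.68403387069702 [-1.90725668 -1.5813702   8.14329234]
```

View pics/w3.png

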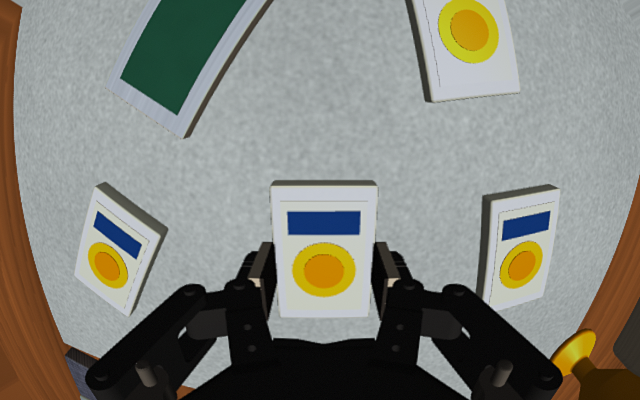

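move_arm --translation '[[0,0,-0.02],[0,0,-0.035],[0,0,-0.04],[0,0,-0.04],[-0.03,0.001,-0.012],[-0.04,0.0015,0],[-0.04,0.0015,0],[-0.04,0.0015,0],[-0.04,0.001,0],[-0.03,0.001,0]]' --angular '[[0,0,0],[0,0,5.3],[0,0,5.3],[0,0,5.25],[0,0,0],[0,0,0],[0,0,0],[0,0,0],[0,0,0],[0,0,0]]' --claw '[1,1,1,1,1,1,1,1,1,1]'

```text
t: 10.6
ee_pos: [549.4, -61.0, 149.5]
tool_rot: [[0.09, 0.996, 0.003], [0.996, -0.09, -0.001], [-0.001, 0.003, -1.0]]
wrist_force: [-0.2, -0.7, -0.7]
width: 48.2
grip_force: 62.4
```

move_arm --translation '[[-0.0235,0,0],[0,0,0],[0,0,0]]' --angular '[[0,0,0],[0,0,0],[0,0,0]]' --claw '[1,1,1]'

```text
t: 10.85
ee_pos: [547.6, -82.5, 149.1]
tool_rot: [[0.091, 0.996, 0.002], [0.996, -0.091, -0.0], [-0.0, 0.002, -1.0]]
wrist_force: [0.4, 0.2, -0.4]
width: 48.0
grip_force: 62.4
```

Run:
```python
from h import *
to([548.9,-81.6,39.5],84.9); o=r.observe(); print(o["width"],o["grip_force"],o["wrist_force"])
w=snap("wrist","w4.png")
```

```text
t 10.85 at [547.6 -82.5 149.1] yaw 84.77 tilt 0.11 shift tool mm [  1.    0.9 109.6] world [   1.3    0.9 -109.6] turn tool z -0.13
47.98186750045733 62.40884184837341 [ 0.40496078  0.24448544 -0.39159763]
```

View pics/w4.png

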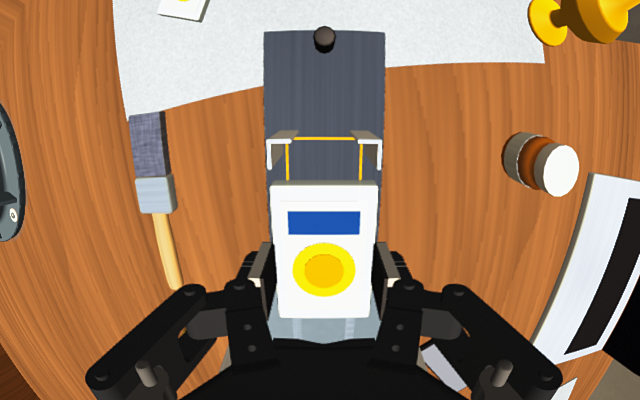

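Run:
```python
from h import *
w=r.camera("wrist"); np.set_printoptions(precision=1,suppress=True)
pts=[(268,141,98),(382,141,98),(287,138,36),(361,138,36),(324,33,72),(275,183,159),(375,182,159),(278,316,159),(370,316,159)]
P=np.array([wunproj(w,p[:2],p[2])[0] for p in pts])
a=np.radians(84.9);ex=np.array([np.sin(a),-np.cos(a)]);ey=np.array([np.cos(a),np.sin(a)])
d=P[:,:2]-[548.9,-81.6]; print(np.c_[P,d@ex,d@ey])
```

```text
[[ 517.1  -26.4   98.   -36.5   52.2]
 [ 589.4  -32.8   98.    36.    52.2]
 [ 521.7  -32.5   36.   -31.4   46.5]
 [ 583.1  -38.    36.    30.1   46.5]
 [ 559.3   44.2   72.    -0.9  126.2]
 [ 529.4  -38.7  159.   -23.2   41. ]
 [ 574.2  -42.3  159.    21.7   41.4]
 [ 519.4 -113.5  159.   -26.5  -34.4]
 [ 569.9 -118.2  159.    24.2  -34.6]]
```

move_arm --translation '[[0,0.001,0.03],[0,0,0.035],[0,0,0.025],[0,0,0.012],[0,0,0.0065],[0,0,0.001],[0,0,0],[0,0,0],[0,0,0],[0,0,0]]' --angular '[[0,0,0],[0,0,0],[0,0,0],[0,0,0],[0,0,0],[0,0,0],[0,0,0],[0,0,0],[0,0,0],[0,0,0]]' --claw '[1,1,1,1,1,1,1,0,0,0]'

```text
t: 11.78
ee_pos: [549.0, -81.6, 39.0]
tool_rot: [[0.089, 0.996, 0.001], [0.996, -0.089, -0.0], [-0.0, 0.001, -1.0]]
wrist_force: [-1.1, 0.6, 0.7]
width: 81.2
grip_force: 0.0
```

move_arm --translation '[[0,0,0],[0,0,0],[0,0,-0.03],[0,0,-0.04],[0,0,-0.04],[0.036,0.0015,-0.02],[0.036,0.0015,-0.02],[0.036,0.0015,-0.02],[0.036,0.0015,-0.02],[0.036,0.0015,-0.02]]' --angular '[[0,0,0],[0,0,0],[0,0,0],[0,0,0],[0,0,0],[0,0,0],[0,0,0],[0,0,0],[0,0,0],[0,0,0]]' --claw '[0,0,0,0,0,0,0,0,0,0]'

```text
t: 12.62
ee_pos: [571.8, 98.6, 249.6]
tool_rot: [[0.089, 0.996, 0.0], [0.996, -0.089, 0.0], [0.0, 0.0, -1.0]]
wrist_force: [1.4, -0.4, 0.1]
width: 85.4
grip_force: 0.0
```

move_arm --translation '[[0.036,0.0015,-0.02],[0.036,0.0015,-0.02],[0,0,0],[0,0,0]]' --angular '[[0,0,0],[0,0,0],[0,0,0],[0,0,0]]' --claw '[0,0,0,0]'

```text
t: 12.95
ee_pos: [581.5, 169.9, 289.0]
tool_rot: [[0.086, 0.996, 0.002], [0.996, -0.086, 0.0], [0.0, 0.002, -1.0]]
wrist_force: [0.4, 0.1, -0.4]
width: 85.7
grip_force: 0.0
```

Run:
```python
from h import *
np.set_printoptions(precision=1,suppress=True)
w=snap("wrist","w5.png")
for i,(x,y) in enumerate([(438,133),(677,181),(605,292),(476,259)]):
  pl=i==3
  c,h,s=slabpose(w,x,y,10 if pl else 12,pl); print(c,h,s)
  if i==1: to([c[0],c[1],3],h)
# stacked slab
c,h,s=slabpose(w,549,-81,48,h=45,dbg="st.png"); print("stack",c,h,s)
```

```text
[437.9 132.9] 66.27161 [np.float32(48.43404), np.float32(74.52978)]
[676.8 180.9] 109.23068 [np.float32(48.176163), np.float32(74.46008)]
t 13.0 at [581.1 168.6 288. ] yaw 84.96 tilt 0.02 shift tool mm [ 20.7  94.3 285. ] world [  95.7   12.2 -285. ] turn tool z -24.27
[604.7 291.4] 111.68229 [np.float32(48.080128), np.float32(73.81913)]
[476.1 259. ] 66.93848 [np.float32(38.65268), np.float32(64.50615)]
stack [549.5 -79.9] 84.95755 [np.float32(47.49196), np.float32(73.01046)]
```

move_arm --translation '[[0,0,0.038],[0,0,0.038],[0,0,0.038],[0,0,0.038],[-0.0067,0.0315,0.02],[-0.0067,0.0315,0.02],[-0.0067,0.0315,0.02],[0,0,0.035],[0,0,0.025],[0,0,0.013]]' --angular '[[0,0,-6.1],[0,0,-6.1],[0,0,-6.1],[0,0,-6],[0,0,0],[0,0,0],[0,0,0],[0,0,0],[0,0,0],[0,0,0]]' --claw '[0,0,0,0,0,0,0,0,0,0]'

```text
t: 13.83
ee_pos: [674.9, 178.3, -1.6]
tool_rot: [[-0.327, 0.945, -0.007], [0.945, 0.327, -0.001], [0.001, -0.007, -1.0]]
wrist_force: [-0.6, 0.6, -0.4]
width: 85.4
grip_force: 0.0
```

move_arm --translation '[[0,0,0],[0,0,0],[0,0,0],[0,0,0],[0,0,0],[0,0,0],[0,0,0]]' --angular '[[0,0,0],[0,0,0],[0,0,0],[0,0,0],[0,0,0],[0,0,0],[0,0,0]]' --claw '[0,1,1,1,1,1,1]'

```text
t: 14.42
ee_pos: [678.5, 180.6, 6.1]
tool_rot: [[-0.329, 0.944, 0.004], [0.944, 0.329, 0.0], [-0.001, 0.003, -1.0]]
wrist_force: [-1.6, -1.4, 9.4]
width: 47.2
grip_force: 60.4
```

move_arm --translation '[[0,0,-0.02],[0,0,-0.03],[0,0,-0.035],[0,0,-0.035],[0,0,-0.03],[0,0,0],[0,0,0]]' --angular '[[0,0,0],[0,0,6.1],[0,0,6.1],[0,0,6.1],[0,0,6],[0,0,0],[0,0,0]]' --claw '[1,1,1,1,1,1,1]'

```text
t: 15.0
ee_pos: [678.1, 180.7, 156.5]
tool_rot: [[0.088, 0.996, 0.005], [0.996, -0.088, 0.001], [0.001, 0.005, -1.0]]
wrist_force: [0.1, -0.8, -2.6]
width: 47.0
grip_force: 61.9
```

Run:
```python
from h import *
np.set_printoptions(precision=1,suppress=True)
w=r.camera("wrist");e,R,o=st(); print(o["width"],o["grip_force"])
c,h,s=slabpose(w,e[0],e[1],e[2]+9,h=60,dbg="st.png"); print("held",c,h,s,"off tool",(R.T@np.r_[c-e[:2],0]))
to([549.4,-81.,e[2]],84.9)
```

```text
46.76031020615998 61.84990882873535
held [677.4 175.7] 90.0 [np.float32(31.5), np.float32(31.5)] off tool [-4.7  0.7 -0. ]
t 15.05 at [677.2 180.5 154.2] yaw 84.97 tilt 0.08 shift tool mm [-271.7 -104.4   -0.3] world [-127.8 -261.5    0. ] turn tool z 0.07
```

move_arm --translation '[[-0.034,-0.013,0],[-0.034,-0.013,0],[-0.034,-0.013,0],[-0.034,-0.013,0],[-0.034,-0.013,0],[-0.034,-0.013,0],[-0.034,-0.013,0],[-0.034,-0.0134,0],[0,0,0],[0,0,0.02]]' --angular '[[0,0,0],[0,0,0],[0,0,0],[0,0,0],[0,0,0],[0,0,0],[0,0,0],[0,0,0],[0,0,0],[0,0,0]]' --claw '[1,1,1,1,1,1,1,1,1,1]'

```text
t: 15.88
ee_pos: [549.5, -83.0, 135.1]
tool_rot: [[0.091, 0.996, 0.003], [0.996, -0.091, -0.001], [-0.001, 0.004, -1.0]]
wrist_force: [1.6, 0.4, -0.8]
width: 47.1
grip_force: 62.0
```

move_arm --translation '[[0,0,0.03],[0,0,0.025],[0,0,0.015],[0,0,0.008],[0,0,0.002],[0,0,0],[0,0,0]]' --angular '[[0,0,0],[0,0,0],[0,0,0],[0,0,0],[0,0,0],[0,0,0],[0,0,0]]' --claw '[1,1,1,1,1,1,1]'

```text
t: 16.47
ee_pos: [546.9, -80.6, 53.5]
tool_rot: [[0.088, 0.996, -0.006], [0.996, -0.088, 0.001], [0.001, -0.006, -1.0]]
wrist_force: [-13.1, 1.3, 15.1]
width: 47.0
grip_force: 69.2
```

move_arm --translation '[[0,0,-0.003],[0,0,0],[0,0,0]]' --angular '[[0,0,0],[0,0,0],[0,0,0]]' --claw '[1,1,1]'

```text
t: 16.72
ee_pos: [549.2, -81.1, 56.3]
tool_rot: [[0.088, 0.996, 0.0], [0.996, -0.088, -0.0], [-0.0, 0.0, -1.0]]
wrist_force: [-0.1, -0.9, 0.1]
width: 47.5
grip_force: 67.0
```

Run:
```python
from h import *
np.set_printoptions(precision=1,suppress=True)
w=snap("wrist","w6.png");e,R,o=st(); print(e,o["width"],o["wrist_force"],o["ft_torque"])
```

```text
[549.1 -81.1  56.2] 47.36983101510678 [ 0.7  0.8 -2. ] [-0.  0.  0.]
```

View pics/w6.png

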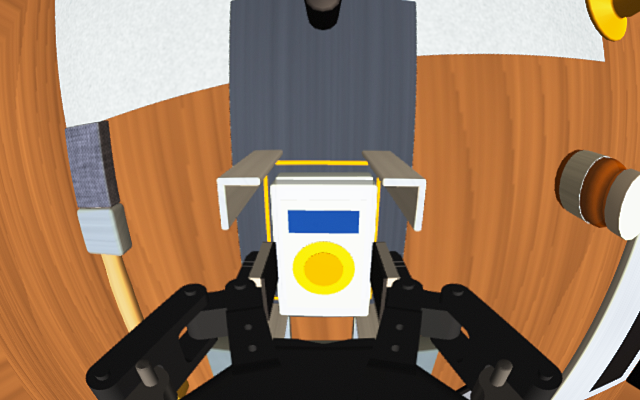

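move_arm --translation '[[0,0,0.001],[0,0,0],[0,0,0],[0,0,0],[0,0,0],[0,0,-0.03],[0,0,-0.04],[0,0,-0.04],[0.0375,0.002,-0.016],[0.0375,0.002,-0.016]]' --angular '[[0,0,0],[0,0,0],[0,0,0],[0,0,0],[0,0,0],[0,0,0],[0,0,0],[0,0,0],[0,0,0],[0,0,0]]' --claw '[0,0,0,0,0,0,0,0,0,0]'

```text
t: 17.6
ee_pos: [560.3, -7.1, 199.8]
tool_rot: [[0.092, 0.996, 0.003], [0.996, -0.092, -0.0], [-0.0, 0.003, -1.0]]
wrist_force: [0.5, 0.1, -0.8]
width: 85.4
grip_force: 0.0
```

move_arm --translation '[[0.0375,0.002,-0.016],[0.0375,0.002,-0.016],[0.0375,0.002,-0.016],[0.0375,0.002,-0.016],[0.0375,0.002,-0.016],[0.02,0,0],[0,0,0],[0,0,0]]' --angular '[[0,0,0],[0,0,0],[0,0,0],[0,0,0],[0,0,0],[0,0,0],[0,0,0],[0,0,0]]' --claw '[0,0,0,0,0,0,0,0]'

```text
t: 18.27
ee_pos: [587.8, 199.7, 277.0]
tool_rot: [[0.087, 0.996, -0.0], [0.996, -0.087, -0.0], [-0.0, -0.0, -1.0]]
wrist_force: [0.4, -0.6, -0.6]
width: 85.4
grip_force: 0.0
```

Run:
```python
from h import *
np.set_printoptions(precision=1,suppress=True)
w=snap("wrist","w7.png")
for i,(x,y) in enumerate([(438,133),(605,292),(476,259)]):
  pl=i==2
  c,h,s=slabpose(w,x,y,10 if pl else 12,pl); print(c,h,s)
  if i==1: to([c[0],c[1],3],h)
c,h,s=slabpose(w,549,-81,60,h=45,dbg="st.png"); print("stack",c,h,s)
```

```text
[437.8 133.1] 66.557076 [np.float32(48.081238), np.float32(74.123215)]
[604.7 291.5] 111.801414 [np.float32(47.909397), np.float32(73.72105)]
t 18.32 at [587.8 198.7 276.8] yaw 84.92 tilt 0.05 shift tool mm [ 94.1   8.8 273.8] world [  16.9   92.8 -273.8] turn tool z -26.88
[476.3 258.9] 66.801414 [np.float32(38.801056), np.float32(64.73407)]
stack [551.8 -61.2] 173.23383 [np.float32(33.62855), np.float32(46.98403)]
```

move_arm --translation '[[0,0,0.038],[0,0,0.038],[0,0,0.038],[0,0,0.038],[0.0266,0.0167,0.02],[0.0266,0.0167,0.02],[0.0266,0.0167,0.02],[0,0,0.03],[0,0,0.02],[0,0,0.009]]' --angular '[[0,0,-6.7],[0,0,-6.7],[0,0,-6.7],[0,0,-6.7],[0,0,0],[0,0,0],[0,0,0],[0,0,0],[0,0,0],[0,0,0]]' --claw '[0,0,0,0,0,0,0,0,0,0]'

```text
t: 19.15
ee_pos: [603.6, 289.9, 2.8]
tool_rot: [[-0.369, 0.929, -0.005], [0.929, 0.369, -0.002], [-0.0, -0.005, -1.0]]
wrist_force: [0.7, -0.9, 0.2]
width: 85.0
grip_force: 0.0
```

move_arm --translation '[[0,0,0],[0,0,0],[0,0,0],[0,0,0],[0,0,0],[0,0,0],[0,0,0]]' --angular '[[0,0,0],[0,0,0],[0,0,0],[0,0,0],[0,0,0],[0,0,0],[0,0,0]]' --claw '[0,1,1,1,1,1,1]'

```text
t: 19.73
ee_pos: [606.2, 291.6, 8.8]
tool_rot: [[-0.369, 0.929, 0.002], [0.929, 0.369, 0.001], [-0.0, 0.002, -1.0]]
wrist_force: [-3.1, -3.4, 11.4]
width: 45.5
grip_force: 59.4
```

move_arm --translation '[[0,0,-0.02],[0,0,-0.03],[0,0,-0.035],[0,0,-0.035],[0,0,-0.03],[0,0,0],[0,0,0]]' --angular '[[0,0,0],[0,0,6.7],[0,0,6.7],[0,0,6.7],[0,0,6.7],[0,0,0],[0,0,0]]' --claw '[1,1,1,1,1,1,1]'

```text
t: 20.32
ee_pos: [606.1, 291.9, 159.3]
tool_rot: [[0.089, 0.996, 0.005], [0.996, -0.089, 0.002], [0.002, 0.004, -1.0]]
wrist_force: [0.2, -0.4, -0.8]
width: 0.3
grip_force: 0.0
```

Run:
```python
from h import *
np.set_printoptions(precision=1,suppress=True)
w=snap("wrist","w8.png");e,R,o=st(); print(o["width"],o["grip_force"])
to([549.4,-81.,e[2]],84.9)
```

```text
-0.0655886694366542 0.0
t 20.37 at [605.3 291.6 157.3] yaw 84.96 tilt 0.09 shift tool mm [-376.1  -22.9   -0.3] world [ -55.9 -372.6    0. ] turn tool z 0.06
```

move_arm --translation '[[-0.02,0,-0.04],[-0.02,0,-0.04],[-0.02,0,-0.03],[0,0,0],[0,0,0],[0,0,0]]' --angular '[[0,0,0],[0,0,0],[0,0,0],[0,0,0],[0,0,0],[0,0,0]]' --claw '[0,0,0,0,0,0]'

```text
t: 20.87
ee_pos: [599.5, 234.5, 259.2]
tool_rot: [[0.089, 0.996, -0.002], [0.996, -0.089, -0.001], [-0.001, -0.002, -1.0]]
wrist_force: [-0.1, -0.1, -0.7]
width: 72.5
grip_force: 0.0
```

Run:
```python
from h import *
np.set_printoptions(precision=1,suppress=True)
w=snap("wrist","w9.png")
for d in r.search_frame("wrist","slab_a"): print(np.array(d["position"]),round(d["score"],2))
for i,(x,y) in enumerate([(438,133),(605,292),(476,259)]):
  pl=i==2
  c,h,s=slabpose(w,x,y,10 if pl else 12,pl,dbg="s9.png" if i==1 else None); print(c,h,s)
  if i==1: to([c[0],c[1],0],h)
```

```text
[659.1 316.9  10.4] 0.8
[439.1 144.2  16.1] 0.66
[677.4 406.5  44.5] 0.52
[438.  133.4] 65.854454 [np.float32(47.607807), np.float32(74.08631)]
[644.5 313. ] 90.0 [np.float32(40.0), np.float32(78.0)]
t 20.97 at [599.4 234.9 258.7] yaw 84.94 tilt 0.19 shift tool mm [ 82.1  38.8 258.5] world [  45.1   78.1 -258.7] turn tool z -5.06
[476.2 259.1] 66.92959 [np.float32(38.777313), np.float32(64.61465)]
```

View pics/w9.png

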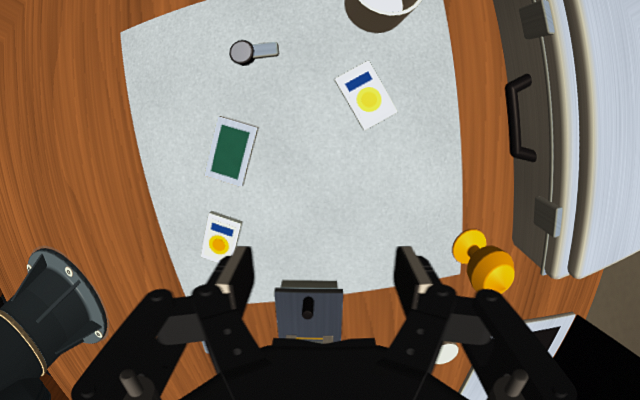

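Slab at px (366,95) is now at about (659,317), flat and face up (it fell or was knocked aside); everything else is unchanged.

Run:
```python
from h import *
np.set_printoptions(precision=1,suppress=True)
w=r.camera("wrist")
c,h,s=slabpose(w,659,317,12); print(c,h,s); to([c[0],c[1],0],h)
e,R,o=st(); d=np.r_[c-e[:2],0]; a=np.radians(h); print("after turn:", d[0]*np.cos(a)+d[1]*np.sin(a), d[0]*np.sin(a)-d[1]*np.cos(a))
```

```text
[659.9 314.9] 115.55996 [np.float32(47.224762), np.float32(73.190544)]
t 21.02 at [599.5 235.  258.9] yaw 84.94 tilt 0.17 shift tool mm [ 85.2  53.8 258.7] world [  60.4   80.  -258.9] turn tool z -30.61
after turn: 46.07525592081766 88.96387063915049
```

move_arm --translation '[[0,0,0.036],[0,0,0.036],[0,0,0.036],[0,0,0.036],[0,0,0.036],[0.0154,0.0297,0.015],[0.0154,0.0297,0.015],[0.0154,0.0297,0.015],[0,0,0.02],[0,0,0.013]]' --angular '[[0,0,-6.1],[0,0,-6.1],[0,0,-6.1],[0,0,-6.1],[0,0,-6.1],[0,0,0],[0,0,0],[0,0,0],[0,0,0],[0,0,0]]' --claw '[0,0,0,0,0,0,0,0,0,0]'

```text
t: 21.85
ee_pos: [659.6, 315.7, -0.9]
tool_rot: [[-0.431, 0.902, -0.003], [0.902, 0.431, -0.001], [0.0, -0.003, -1.0]]
wrist_force: [-0.8, -0.4, -1.0]
width: 85.5
grip_force: 0.0
```

move_arm --translation '[[0,0,0.001],[0,0,0],[0,0,0],[0,0,0],[0,0,0],[0,0,0],[0,0,0],[0,0,0]]' --angular '[[0,0,0],[0,0,0],[0,0,0],[0,0,0],[0,0,0],[0,0,0],[0,0,0],[0,0,0]]' --claw '[0,0,1,1,1,1,1,1]'

```text
t: 22.52
ee_pos: [661.6, 314.6, 3.8]
tool_rot: [[-0.429, 0.903, 0.002], [0.903, 0.429, 0.001], [-0.0, 0.003, -1.0]]
wrist_force: [-0.8, -0.7, 6.2]
width: 48.0
grip_force: 62.3
```

Run:
```python
from h import *
to([549.4,-81.,0],84.9)
```

```text
t 22.52 at [661.6 314.6   3.8] yaw 115.38 tilt 0.14 shift tool mm [-309.3 -271.     3.2] world [-112.2 -395.6   -3.8] turn tool z 30.48
```

move_arm --translation '[[0,0,-0.015],[0,0,-0.025],[0,0,-0.03],[0,0,-0.03],[0,0,-0.03],[0,0,-0.025],[-0.02,-0.004,0],[-0.0367,-0.007,0],[-0.0367,-0.007,0],[-0.0367,-0.007,0]]' --angular '[[0,0,0],[0,0,6.1],[0,0,6.1],[0,0,6.1],[0,0,6.1],[0,0,6.1],[0,0,0],[0,0,0],[0,0,0],[0,0,0]]' --claw '[1,1,1,1,1,1,1,1,1,1]'

```text
t: 23.35
ee_pos: [623.4, 185.9, 158.2]
tool_rot: [[0.088, 0.996, 0.001], [0.996, -0.088, 0.0], [0.0, 0.001, -1.0]]
wrist_force: [1.4, -1.2, -0.8]
width: 47.7
grip_force: 62.0
```

move_arm --translation '[[-0.0367,-0.007,0],[-0.0367,-0.007,0],[-0.0367,-0.007,0],[-0.0367,-0.007,0],[-0.0367,-0.007,0],[-0.0367,-0.007,0],[-0.0367,-0.007,0],[-0.017,-0.0025,0],[0,0,0],[0,0,0]]' --angular '[[0,0,0],[0,0,0],[0,0,0],[0,0,0],[0,0,0],[0,0,0],[0,0,0],[0,0,0],[0,0,0],[0,0,0]]' --claw '[1,1,1,1,1,1,1,1,1,1]'

```text
t: 24.18
ee_pos: [548.5, -81.7, 157.9]
tool_rot: [[0.091, 0.996, 0.001], [0.996, -0.091, -0.0], [0.0, 0.001, -1.0]]
wrist_force: [0.9, -0.7, -0.8]
width: 47.8
grip_force: 62.0
```

Run:
```python
from h import *
to([549.4,-81.,64.5],84.9)
```

```text
t 24.18 at [548.5 -81.7 157.9] yaw 84.78 tilt 0.07 shift tool mm [ 0.8  0.7 93.4] world [  0.9   0.7 -93.4] turn tool z -0.12
```

move_arm --translation '[[0,0.001,0.03],[0,0,0.03],[0,0,0.018],[0,0,0.01],[0,0,0.005],[0,0,0],[0,0,0],[0,0,0]]' --angular '[[0,0,0],[0,0,0],[0,0,0],[0,0,0],[0,0,0],[0,0,0],[0,0,0],[0,0,0]]' --claw '[1,1,1,1,1,1,1,1]'

```text
t: 24.85
ee_pos: [550.3, -80.8, 64.8]
tool_rot: [[0.088, 0.996, 0.002], [0.996, -0.088, -0.0], [-0.0, 0.002, -1.0]]
wrist_force: [0.2, 1.1, 0.3]
width: 47.8
grip_force: 62.0
```

move_arm --translation '[[0,0,0],[0,0,0],[0,0,0],[0,0,0],[0,0,-0.03],[0,0,-0.04],[0,0,-0.04],[0.035,-0.01,-0.015],[0.035,-0.01,-0.015],[0.035,-0.01,-0.015]]' --angular '[[0,0,0],[0,0,0],[0,0,0],[0,0,0],[0,0,0],[0,0,0],[0,0,0],[0,0,0],[0,0,0],[0,0,0]]' --claw '[0,0,0,0,0,0,0,0,0,0]'

```text
t: 25.68
ee_pos: [528.6, 27.0, 220.0]
tool_rot: [[0.091, 0.996, 0.001], [0.996, -0.091, 0.0], [0.0, 0.001, -1.0]]
wrist_force: [0.3, -0.2, -0.2]
width: 85.4
grip_force: 0.0
```

move_arm --translation '[[0.035,-0.01,-0.015],[0.035,-0.01,-0.015],[0.035,-0.01,-0.015],[0.035,-0.01,-0.015],[0,0,0],[0,0,0]]' --angular '[[0,0,0],[0,0,0],[0,0,0],[0,0,0],[0,0,0],[0,0,0]]' --claw '[0,0,0,0,0,0]'

```text
t: 26.18
ee_pos: [501.5, 170.6, 279.6]
tool_rot: [[0.086, 0.996, 0.002], [0.996, -0.086, 0.0], [0.0, 0.001, -1.0]]
wrist_force: [0.5, -1.3, -0.0]
width: 85.2
grip_force: 0.0
```

Run:
```python
from h import *
np.set_printoptions(precision=1,suppress=True)
w=snap("wrist","w10.png")
for i,(x,y) in enumerate([(438,133),(476,259)]):
  pl=i==1
  c,h,s=slabpose(w,x,y,10 if pl else 12,pl); print(c,h,s)
  if i==0:
    to([c[0],c[1],0],h);e,R,o=st(); d=np.r_[c-e[:2],0]; a=np.radians(h); print("after turn:", d[0]*np.cos(a)+d[1]*np.sin(a), d[0]*np.sin(a)-d[1]*np.cos(a))
c,h,s=slabpose(w,549,-81,72,h=45,dbg="st.png"); print("stack",c,h,s)
```

```text
[438.  132.7] 66.37063 [np.float32(48.556335), np.float32(74.89586)]
t 26.23 at [501.5 169.4 278.8] yaw 84.97 tilt 0.01 shift tool mm [-42.  -60.1 278.8] world [ -63.5  -36.6 -278.8] turn tool z 18.6
after turn: -58.98452695818881 -43.46782847307869
[476.3 258.9] 66.9745 [np.float32(38.93), np.float32(64.549706)]
stack [550.5 -78.5] 85.502846 [np.float32(48.17146), np.float32(70.025314)]
```

move_arm --translation '[[0,0,0.037],[0,0,0.037],[0,0,0.037],[-0.0295,-0.0217,0.02],[-0.0295,-0.0217,0.02],[0,0,0.04],[0,0,0.038],[0,0,0.03],[0,0,0.015],[0,0,0.004]]' --angular '[[0,0,6.2],[0,0,6.2],[0,0,6.2],[0,0,0],[0,0,0],[0,0,0],[0,0,0],[0,0,0],[0,0,0],[0,0,0]]' --claw '[0,0,0,0,0,0,0,0,0,0]'

```text
t: 27.07
ee_pos: [436.5, 131.0, -1.9]
tool_rot: [[0.404, 0.915, -0.005], [0.915, -0.404, -0.001], [-0.003, -0.004, -1.0]]
wrist_force: [0.4, -0.8, -0.3]
width: 85.3
grip_force: 0.0
```

move_arm --translation '[[0,0,0],[0,0,0],[0,0,0],[0,0,0],[0,0,0],[0,0,0],[0,0,0],[0,0,0]]' --angular '[[0,0,0],[0,0,0],[0,0,0],[0,0,0],[0,0,0],[0,0,0],[0,0,0],[0,0,0]]' --claw '[0,0,1,1,1,1,1,1]'

```text
t: 27.73
ee_pos: [438.8, 132.7, 2.1]
tool_rot: [[0.402, 0.916, 0.001], [0.916, -0.402, 0.0], [0.001, 0.001, -1.0]]
wrist_force: [-4.2, -2.4, 14.8]
width: 48.3
grip_force: 59.9
```

Run:
```python
from h import *
to([549.4,-81.,0],84.9)
```

```text
t 27.73 at [438.8 132.7   2.1] yaw 66.3 tilt 0.08 shift tool mm [-151.2  187.1    2.2] world [ 110.6 -213.7   -2.1] turn tool z -18.6
```

move_arm --translation '[[0,0,-0.015],[0,0,-0.03],[0,0,-0.04],[0,0,-0.04],[0,0,-0.03],[-0.018,0.0115,0],[-0.0338,0.0215,0],[-0.0338,0.0215,0],[-0.0338,0.0215,0],[-0.0338,0.0215,0]]' --angular '[[0,0,0],[0,0,-6.2],[0,0,-6.2],[0,0,-6.2],[0,0,0],[0,0,0],[0,0,0],[0,0,0],[0,0,0],[0,0,0]]' --claw '[1,1,1,1,1,1,1,1,1,1]'

```text
t: 28.57
ee_pos: [522.3, -30.4, 156.5]
tool_rot: [[0.089, 0.996, 0.001], [0.996, -0.089, -0.0], [-0.0, 0.001, -1.0]]
wrist_force: [0.9, 1.3, 0.2]
width: 48.0
grip_force: 63.3
```

move_arm --translation '[[-0.0338,0.0215,0],[-0.016,0.01,0],[0,0,0],[0,0,0],[0,0,0]]' --angular '[[0,0,0],[0,0,0],[0,0,0],[0,0,0],[0,0,0]]' --claw '[1,1,1,1,1]'

```text
t: 28.98
ee_pos: [548.2, -80.4, 155.9]
tool_rot: [[0.089, 0.996, -0.0], [0.996, -0.089, 0.0], [0.0, -0.0, -1.0]]
wrist_force: [-0.2, 0.2, -1.0]
width: 47.6
grip_force: 63.3
```

Run:
```python
from h import *
to([549.8,-81.,75],84.9)
```

```text
t 28.98 at [548.2 -80.4 155.9] yaw 84.9 tilt 0.03 shift tool mm [-0.5  1.7 80.9] world [  1.6  -0.6 -80.9] turn tool z 0.0
```

move_arm --translation '[[0,0.0015,0.03],[0,0,0.025],[0,0,0.014],[0,0,0.008],[0,0,0.004],[0,0,0],[0,0,0],[0,0,0]]' --angular '[[0,0,0],[0,0,0],[0,0,0],[0,0,0],[0,0,0],[0,0,0],[0,0,0],[0,0,0]]' --claw '[1,1,1,1,1,1,1,1]'

```text
t: 29.65
ee_pos: [550.7, -81.0, 75.8]
tool_rot: [[0.089, 0.996, 0.001], [0.996, -0.089, -0.0], [-0.0, 0.001, -1.0]]
wrist_force: [-0.9, -0.3, -0.0]
width: 48.2
grip_force: 63.2
```

move_arm --translation '[[0,0,0],[0,0,0],[0,0,0],[0,0,0],[0,0,-0.03],[0,0,-0.04],[0,0,-0.03],[0.0368,-0.0096,-0.014],[0.0368,-0.0096,-0.014],[0.0368,-0.0096,-0.014]]' --angular '[[0,0,0],[0,0,0],[0,0,0],[0,0,0],[0,0,0],[0,0,0],[0,0,0],[0,0,0],[0,0,0],[0,0,0]]' --claw '[0,0,0,0,0,0,0,0,0,0]'

```text
t: 30.48
ee_pos: [530.9, 32.3, 217.9]
tool_rot: [[0.091, 0.996, 0.001], [0.996, -0.091, 0.0], [0.0, 0.001, -1.0]]
wrist_force: [0.1, 0.6, 0.2]
width: 85.2
grip_force: 0.0
```

move_arm --translation '[[0.0368,-0.0096,-0.014],[0.0368,-0.0096,-0.014],[0.0368,-0.0096,-0.014],[0.0368,-0.0096,-0.014],[0.0368,-0.0096,-0.014],[0,0,0],[0,0,0]]' --angular '[[0,0,0],[0,0,0],[0,0,0],[0,0,0],[0,0,0],[0,0,0],[0,0,0]]' --claw '[0,0,0,0,0,0,0]'

```text
t: 31.07
ee_pos: [499.6, 220.4, 287.5]
tool_rot: [[0.086, 0.996, 0.001], [0.996, -0.086, 0.0], [0.0, 0.001, -1.0]]
wrist_force: [-0.8, -0.9, -0.0]
width: 85.5
grip_force: 0.0
```

Run:
```python
from h import *
np.set_printoptions(precision=1,suppress=True)
w=snap("wrist","w11.png")
c,h,s=slabpose(w,476,259,10,True); print(c,h,s)
to([c[0],c[1],0],h);e,R,o=st(); d=np.r_[c-e[:2],0]; a=np.radians(h); print("after turn:", d[0]*np.cos(a)+d[1]*np.sin(a), d[0]*np.sin(a)-d[1]*np.cos(a))
c,h,s=slabpose(w,549,-81,84,h=45,dbg="st.png"); print("stack",c,h,s)
```

```text
[476.5 258.9] 67.27026 [np.float32(38.90645), np.float32(64.42654)]
t 31.12 at [499.7 219.1 286.8] yaw 84.97 tilt 0.02 shift tool mm [ 37.7 -26.6 286.7] world [ -23.2   39.8 -286.8] turn tool z 17.7
after turn: 27.776468501061835 -36.812921785517474
stack [567. -55.] 0.0 [np.float32(17.0), np.float32(19.0)]
```

move_arm --translation '[[0,0,0.037],[0,0,0.037],[0,0,0.037],[0.0139,-0.0184,0.02],[0.0139,-0.0184,0.02],[0,0,0.04],[0,0,0.04],[0,0,0.03],[0,0,0.018],[0,0,0.0085]]' --angular '[[0,0,5.9],[0,0,5.9],[0,0,5.9],[0,0,0],[0,0,0],[0,0,0],[0,0,0],[0,0,0],[0,0,0],[0,0,0]]' --claw '[0,0,0,0,0,0,0,0,0,0]'

```text
t: 31.95
ee_pos: [475.4, 256.6, -3.7]
tool_rot: [[0.389, 0.921, -0.005], [0.921, -0.389, -0.002], [-0.004, -0.003, -1.0]]
wrist_force: [0.0, 0.5, -0.4]
width: 85.6
grip_force: 0.0
```

move_arm --translation '[[0,0,0],[0,0,0],[0,0,0],[0,0,0],[0,0,0],[0,0,0],[0,0,0],[0,0,0]]' --angular '[[0,0,0],[0,0,0],[0,0,0],[0,0,0],[0,0,0],[0,0,0],[0,0,0],[0,0,0]]' --claw '[0,0,1,1,1,1,1,1]'

```text
t: 32.62
ee_pos: [477.4, 258.9, 1.1]
tool_rot: [[0.388, 0.922, 0.002], [0.922, -0.388, 0.001], [0.001, 0.001, -1.0]]
wrist_force: [-2.8, -3.2, 13.0]
width: 53.4
grip_force: 60.8
```

Run:
```python
from h import *
to([549.6,-81.,0],84.9)
```

```text
t 32.62 at [477.4 258.9   1.1] yaw 67.2 tilt 0.11 shift tool mm [-285.4  198.3    1. ] world [  72.2 -339.9   -1.1] turn tool z -17.7
```

move_arm --translation '[[0,0,-0.015],[0,0,-0.03],[0,0,-0.04],[0,0,-0.04],[0,0,-0.03],[-0.018,0.0055,0],[-0.037,0.0114,0],[-0.037,0.0114,0],[-0.037,0.0114,0],[-0.037,0.0114,0]]' --angular '[[0,0,0],[0,0,-5.9],[0,0,-5.9],[0,0,-5.9],[0,0,0],[0,0,0],[0,0,0],[0,0,0],[0,0,0],[0,0,0]]' --claw '[1,1,1,1,1,1,1,1,1,1]'

```text
t: 33.45
ee_pos: [512.9, 87.3, 155.2]
tool_rot: [[0.088, 0.996, 0.001], [0.996, -0.088, 0.0], [0.0, 0.001, -1.0]]
wrist_force: [0.9, 1.0, -2.1]
width: 54.1
grip_force: 64.4
```

move_arm --translation '[[-0.037,0.0114,0],[-0.037,0.0114,0],[-0.037,0.0114,0],[-0.037,0.0114,0],[-0.018,0.0055,0],[0,0,0],[0,0,0],[0,0,0]]' --angular '[[0,0,0],[0,0,0],[0,0,0],[0,0,0],[0,0,0],[0,0,0],[0,0,0],[0,0,0]]' --claw '[1,1,1,1,1,1,1,1]'

```text
t: 34.12
ee_pos: [548.8, -80.5, 154.6]
tool_rot: [[0.089, 0.996, 0.0], [0.996, -0.089, 0.0], [0.0, 0.0, -1.0]]
wrist_force: [-0.2, -0.2, -0.8]
width: 53.2
grip_force: 64.4
```

Run:
```python
from h import *
to([549.6,-81.,86],84.9)
w=snap("wrist","w12.png",(160,20,480,340),1.8); print(r.observe()["width"])
```

```text
t 34.12 at [548.8 -80.5 154.6] yaw 84.9 tilt 0.01 shift tool mm [-0.4  0.9 68.6] world [  0.8  -0.5 -68.6] turn tool z 0.0
53.348790676046505
```

View pics/w12.png

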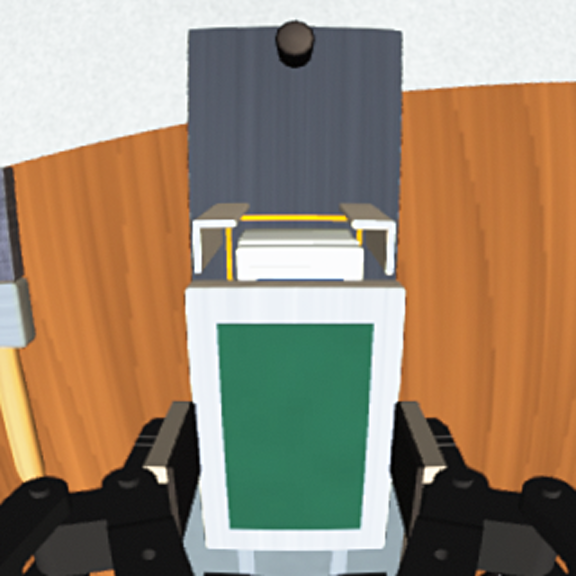

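Run:
```python
from h import *
w=r.camera("wrist"); np.set_printoptions(precision=1,suppress=True)
pts=[(194,222,98),(395,222,98),(238,248,84),(363,248,84),(187,290,163),(405,290,163),(207,548,163),(385,548,163),(295,35,72)]
P=np.array([wunproj(w,(160+p[0]/1.8,20+p[1]/1.8),p[2])[0] for p in pts])
a=np.radians(84.9);ex=np.array([np.sin(a),-np.cos(a)]);ey=np.array([np.cos(a),np.sin(a)])
d=P[:,:2]-[548.9,-81.6]; print(np.c_[P,d@ex,d@ey])
```

```text
[[ 516.7  -27.2   98.   -37.    51.3]
 [ 589.6  -33.6   98.    36.3   51.4]
 [ 530.1  -40.9   84.   -22.4   38.9]
 [ 578.8  -45.1   84.    26.5   39. ]
 [ 525.1  -36.5  163.   -27.7   42.8]
 [ 580.2  -41.3  163.    27.6   42.9]
 [ 517.3 -120.   163.   -28.   -41.1]
 [ 573.5 -125.1  163.    28.4  -41.1]
 [ 559.7   42.    72.    -0.2  124. ]]
```

move_arm --translation '[[0,0,0.03],[0,0,0.02],[0,0,0.011],[0,0,0.005],[0,0,0.002],[0,0,0],[0,0,0],[0,0,0]]' --angular '[[0,0,0],[0,0,0],[0,0,0],[0,0,0],[0,0,0],[0,0,0],[0,0,0],[0,0,0]]' --claw '[1,1,1,1,1,1,1,1]'

```text
t: 34.88
ee_pos: [549.6, -81.1, 87.4]
tool_rot: [[0.089, 0.996, 0.002], [0.996, -0.089, -0.0], [-0.0, 0.002, -1.0]]
wrist_force: [-0.3, -0.1, -1.0]
width: 53.5
grip_force: 64.4
```

move_arm --translation '[[0,0,0],[0,0,0],[0,0,0],[0,0,0],[0,0,-0.02],[0,0,-0.03],[0,0,-0.03],[0,0,0],[0,0,0]]' --angular '[[0,0,0],[0,0,0],[0,0,0],[0,0,0],[0,0,0],[0,0,0],[0,0,0],[0,0,0],[0,0,0]]' --claw '[0,0,0,0,0,0,0,0,0]'

```text
t: 35.63
ee_pos: [549.8, -81.2, 167.9]
tool_rot: [[0.089, 0.996, 0.003], [0.996, -0.089, -0.001], [-0.0, 0.003, -1.0]]
wrist_force: [0.2, -0.7, -0.8]
width: 85.2
grip_force: 0.0
```

move_arm --translation '[[0.03,0,0],[0.03,0,0],[0.03,0,0],[0.031,0,0],[0,0,0],[0,0,0]]' --angular '[[0,0,0],[0,0,0],[0,0,0],[0,0,0],[0,0,0],[0,0,0]]' --claw '[0,0,0,0,0,0]'

```text
t: 36.13
ee_pos: [559.2, 40.6, 165.1]
tool_rot: [[0.087, 0.996, -0.002], [0.996, -0.087, -0.0], [-0.0, -0.002, -1.0]]
wrist_force: [-0.2, -1.1, 0.9]
width: 85.2
grip_force: 0.0
```

Run:
```python
from h import *
np.set_printoptions(precision=1,suppress=True)
to([559.8,40,45],84.9)
w=snap("wrist","w13.png")
c,h,s=slabpose(w,549,-81,94,plate=True,h=45,dbg="st.png"); print("plate",c,h,s)
t=snap("top","t13.png");im=ortho(t,490,610,-150,-10,94,.5,wrist=False);cv2.imwrite("pics/t13o.png",im)
```

```text
t 36.13 at [559.2  40.6 165.1] yaw 85.03 tilt 0.11 shift tool mm [ -0.6   0.9 120.1] world [   0.6   -0.6 -120.1] turn tool z 0.13
plate [550.4 -72.8] 85.601295 [np.float32(39.19191), np.float32(46.017902)]
```

move_arm --translation '[[0,0.001,0.04],[0,0,0.04],[0,0,0.03],[0,0,0.009],[0,0,0],[0,0,0],[0,0,0],[0,0,0],[0,0,0],[0,0,0]]' --angular '[[0,0,0],[0,0,0],[0,0,0],[0,0,0],[0,0,0],[0,0,0],[0,0,0],[0,0,0],[0,0,0],[0,0,0]]' --claw '[0,0,0,0,0,1,1,1,1,1]'

```text
t: 37.07
ee_pos: [561.3, 39.4, 48.4]
tool_rot: [[0.089, 0.996, 0.002], [0.996, -0.089, -0.0], [0.0, 0.002, -1.0]]
wrist_force: [0.2, 0.0, 0.3]
width: 25.4
grip_force: 0.0
```

move_arm --translation '[[0,0,0],[0,0,0],[0,0,0],[-0.005,0,0],[-0.01,0,0],[-0.015,0,0],[-0.02,0,0],[-0.02,0,0],[-0.02,0,0],[-0.02,0,0]]' --angular '[[0,0,0],[0,0,0],[0,0,0],[0,0,0],[0,0,0],[0,0,0],[0,0,0],[0,0,0],[0,0,0],[0,0,0]]' --claw '[1,1,1,1,1,1,1,1,1,1]'

```text
t: 37.9
ee_pos: [549.1, -70.3, 48.3]
tool_rot: [[0.089, 0.996, -0.004], [0.996, -0.089, 0.001], [0.001, -0.004, -1.0]]
wrist_force: [-12.7, 4.0, 17.6]
width: 14.2
grip_force: 59.2
```

move_arm --translation '[[-0.02,0,0],[-0.015,0,0],[-0.01,0,0],[-0.005,0,0],[-0.004,0,0],[-0.002,0,0],[0,0,0],[0,0,0]]' --angular '[[0,0,0],[0,0,0],[0,0,0],[0,0,0],[0,0,0],[0,0,0],[0,0,0],[0,0,0]]' --claw '[1,1,1,1,1,1,1,1]'

```text
t: 38.57
ee_pos: [543.9, -125.9, 48.2]
tool_rot: [[0.089, 0.996, -0.005], [0.996, -0.089, 0.001], [0.0, -0.005, -1.0]]
wrist_force: [-17.1, 0.9, 20.0]
width: 14.1
grip_force: 59.4
```

move_arm --translation '[[-0.002,0,0],[-0.002,0,0],[-0.002,0,0],[0,0,0],[0,0,0]]' --angular '[[0,0,0],[0,0,0],[0,0,0],[0,0,0],[0,0,0]]' --claw '[1,1,1,1,1]'

```text
t: 38.98
ee_pos: [543.5, -129.3, 48.2]
tool_rot: [[0.089, 0.996, -0.005], [0.996, -0.089, 0.004], [0.004, -0.006, -1.0]]
wrist_force: [-13.7, 18.4, 22.2]
width: 14.0
grip_force: 59.6
```

move_arm --translation '[[0.002,0,0],[0,0,0],[0,0,0],[0,0,0],[0,0,0],[0,0,-0.02],[0,0,-0.04],[0,0,-0.03],[0.02,0,0],[0,0,0]]' --angular '[[0,0,0],[0,0,0],[0,0,0],[0,0,0],[0,0,0],[0,0,0],[0,0,0],[0,0,0],[0,0,0],[0,0,0]]' --claw '[1,0,0,0,0,0,0,0,0,0]'

```text
t: 39.82
ee_pos: [548.4, -108.6, 139.2]
tool_rot: [[0.089, 0.996, 0.003], [0.996, -0.089, -0.0], [-0.0, 0.003, -1.0]]
wrist_force: [0.4, 0.7, -0.8]
width: 85.6
grip_force: 0.0
```

move_arm --translation '[[0,0,0],[0,0,0],[0,0,0],[0,0,0],[0,0,0],[0,0,0],[0,0,0],[0,0,0],[0,0,0],[0,0,0]]' --angular '[[0,-6,0],[0,-6,0],[0,-6,0],[0,-6,0],[0,-6,0],[0,-6,0],[0,-6,0],[0,-6,0],[0,-6,0],[0,-6,0]]' --claw '[0,0,0,0,0,0,0,0,0,0]'

```text
t: 40.65
ee_pos: [547.6, -109.8, 137.0]
tool_rot: [[0.043, 0.996, -0.076], [0.494, -0.088, -0.865], [-0.869, -0.0, -0.496]]
wrist_force: [-0.3, -0.7, 0.5]
width: 85.3
grip_force: 0.0
```

Run:
```python
from h import *
np.set_printoptions(precision=2,suppress=True)
w=snap("wrist","p1.png",(200,60,440,260),3); e,R,o=st(); print(e,R,o["qpos"])
print(wproj(w,[[534,-251,110],[534,-251,94],[534,-251,170]]))
for d in r.search_frame("wrist","crank_knob"): print(np.array(d["position"]),d["score"])
```

```text
[ 546.42 -109.24  134.85] [[ 0.04  1.   -0.08]
 [ 0.49 -0.09 -0.87]
 [-0.87 -0.   -0.49]] [  7.43  41.6   97.74 -61.48  75.67  48.66]
[[322.47 229.76]
 [322.46 213.72]
 [322.56 290.75]]
[ 501.1 -278.9  216.1] 0.65
[ 536.3 -209.8   69.7] 0.36
```

View pics/p1.png

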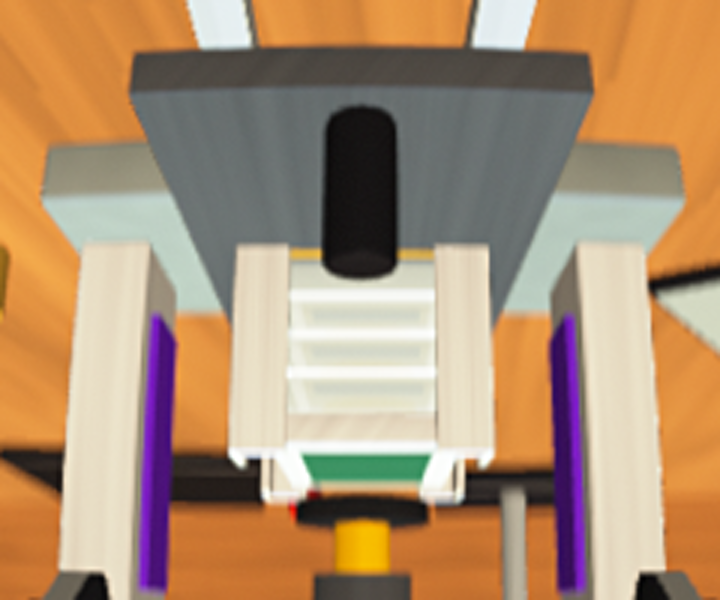

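Run:
```python
from h import *
np.set_printoptions(precision=1,suppress=True)
w=r.camera("wrist"); im=w["color"]; cv2.imwrite("pics/p1full.png",im)
for v in range(194,256): print(v,im[v,316:327].mean(0).astype(int),end="; " if v%3 else "\n")
a=np.radians(84.9);ex=np.array([np.sin(a),-np.cos(a),0]);ey=np.array([np.cos(a),np.sin(a),0]);o=np.array([534.1,-250.9,0]);Z=np.array([0,0,1])
print()
print("plate front top/bot",wproj(w,[o+42*ey+94*Z,o+42*ey+84*Z,o-42*ey+94*Z]))
print("post top",wproj(w,[o+122*ey+72*Z]))
for z in(94,98,102,106,110,114): print(z,"face front rim",wproj(w,[o+22*ey+z*Z,o+22*ex+z*Z,o-22*ex+z*Z,o-22*ey+z*Z]).round(1).tolist())
```

```text
194 [201 227 229]; 195 [198 226 229]
196 [198 226 229]; 197 [201 228 232]; 198 [221 237 239]
199 [211 229 233]; 200 [192 213 226]; 201 [188 212 226]
202 [190 215 228]; 203 [193 217 229]; 204 [195 219 230]
205 [196 221 231]; 206 [198 223 232]; 207 [199 224 233]
208 [201 225 234]; 209 [221 233 239]; 210 [246 250 249]
211 [253 255 255]; 212 [229 241 227]; 213 [115 159  87]
214 [ 95 145  54]; 215 [100 148  60]; 216 [100 148  61]
217 [ 99 147  61]; 218 [101 149  62]; 219 [ 99 148  59]
220 [ 98 146  56]; 221 [116 160  82]; 222 [148 192 183]
223 [166 215 251]; 224 [ 80 158 238]; 225 [ 51 120 200]
226 [ 36  72 122]; 227 [23 25 31]; 228 [24 25 25]
229 [25 27 30]; 230 [25 27 31]; 231 [25 28 31]
232 [25 28 31]; 233 [29 30 32]; 234 [37 36 37]
235 [39 69 99]; 236 [  0 173 250]; 237 [  0 187 249]
238 [  0 183 245]; 239 [  0 182 244]; 240 [  0 182 244]
241 [  0 182 244]; 242 [  0 182 244]; 243 [  0 183 244]
244 [  0 183 244]; 245 [  0 183 244]; 246 [  0 182 244]
247 [  0 183 244]; 248 [  0 183 244]; 249 [  0 183 244]
250 [  0 185 246]; 251 [  0 177 246]; 252 [ 31 141 206]
253 [69 78 93]; 254 [69 70 72]; 255 [68 73 78]

plate front top/bot [[324.1 209.5]
 [324.1 198.1]
 [323.7 222.2]]
post top [[324.9 152.9]]
94 face front rim [[324.0, 213.2], [346.0, 216.8], [301.8, 216.6], [323.8, 219.7]]
98 face front rim [[324.0, 217.5], [346.1, 220.8], [301.7, 220.6], [323.8, 223.5]]
102 face front rim [[324.0, 221.8], [346.1, 224.8], [301.6, 224.6], [323.8, 227.2]]
106 face front rim [[323.9, 226.1], [346.1, 228.8], [301.6, 228.6], [323.8, 231.0]]
110 face front rim [[323.9, 230.5], [346.1, 232.8], [301.5, 232.6], [323.7, 234.7]]
114 face front rim [[323.9, 234.8], [346.2, 236.8], [301.5, 236.6], [323.7, 238.5]]
```

move_arm --translation '[[0,0,0],[0,0,0],[0,0,0],[0,0,0],[0,0,0],[0,0,0],[0,0,0],[0,0,0],[0,0,0],[0,0,0]]' --angular '[[0,6,0],[0,6,0],[0,6,0],[0,6,0],[0,6,0],[0,6,0],[0,6,0],[0,6,0],[0,6,0],[0,6,0]]' --claw '[0,0,0,0,0,0,0,0,0,0]'

```text
t: 41.63
ee_pos: [548.9, -111.1, 139.7]
tool_rot: [[0.09, 0.996, 0.009], [0.996, -0.09, 0.005], [0.006, 0.009, -1.0]]
wrist_force: [0.3, -0.1, -1.0]
width: 85.4
grip_force: 0.0
```

move_arm --translation '[[0,0,-0.04],[0,0,-0.04],[0,0,-0.04],[0,0,-0.04],[0,0,-0.04],[-0.036,-0.002,0],[-0.036,-0.002,0],[-0.036,-0.002,0],[-0.036,-0.002,0],[-0.036,-0.002,0]]' --angular '[[0,0,0],[0,0,0],[0,0,0],[0,0,0],[0,0,0],[0,0,0],[0,0,0],[0,0,0],[0,0,0],[0,0,0]]' --claw '[0,0,0,0,0,0,0,0,0,0]'

```text
t: 42.47
ee_pos: [521.0, -290.9, 339.0]
tool_rot: [[0.089, 0.996, 0.006], [0.996, -0.089, -0.001], [-0.0, 0.006, -1.0]]
wrist_force: [-0.0, 0.6, -0.2]
width: 85.2
grip_force: 0.0
```

move_arm --translation '[[0,0,0],[0,0,0],[0,0,0]]' --angular '[[0,0,0],[0,0,0],[0,0,0]]' --claw '[0,0,0]'

```text
t: 42.72
ee_pos: [521.4, -288.7, 338.2]
tool_rot: [[0.089, 0.996, 0.003], [0.996, -0.089, -0.0], [0.0, 0.003, -1.0]]
wrist_force: [0.5, 0.0, -0.6]
width: 85.8
grip_force: 0.0
```

```bash
cat >> h.py <<'E'
def redblob(c,uv,rad=60):
    hsv=cv2.cvtColor(c["color"],cv2.COLOR_BGR2HSV).astype(int); H,S,V=hsv[...,0],hsv[...,1],hsv[...,2]
    m=(((H<6)|(H>172))&(S>150)&(V>70)).astype(np.uint8); n,l,s,ce=cv2.connectedComponentsWithStats(m)
    return [(s[i,4],ce[i].round(1),s[i,:4]) for i in range(1,n) if s[i,4]>25 and np.hypot(*(ce[i]-uv))<rad],l
E
python3 - <<'E'
from h import *
np.set_printoptions(precision=1,suppress=True)
w=snap("wrist","c1.png",(160,60,480,300),2.3)
e,R,o=st();print(e)
b,l=redblob(w,(320,200),300); print(b)
for x in b: print(wunproj(w,x[1],242)[0], wunproj(w,x[1],222)[0])
print("pred knob/hub",wproj(w,[[501,-286.5,242],[534.1,-250.9,198]]))
E
```

```text
[ 521.6 -288.1  338.2]
[(np.int32(622), array([300.3, 194.1]), array([288, 178,  25,  33], dtype=int32)), (np.int32(155), array([307.5, 248.3]), array([301, 242,  14,  14], dtype=int32))]
[ 503.2 -284.2  242. ] [ 501.1 -290.3  222. ]
[ 503.7 -333.7  242. ] [ 501.8 -343.8  222. ]
pred knob/hub [[298.  197. ]
 [333.1 142.6]]
```

View pics/c1.png

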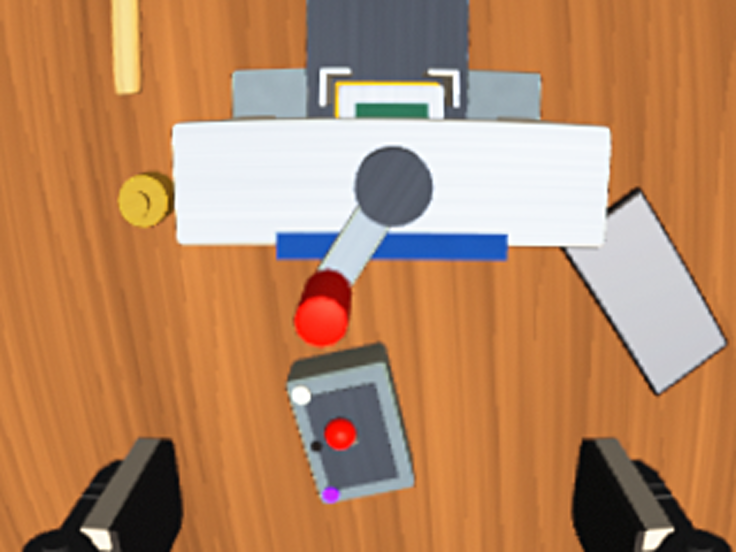

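Run:
```python
from h import *
np.set_printoptions(precision=1,suppress=True)
w=r.camera("wrist"); f=lambda u,v:(160+u/2.3-.3,60+v/2.3-.3)
for n,u,v,z in[("hub",394,187,198),("knob",322,320,242),("white",301,396,45),("violet",331,494,45),("ball",340,434,84.6),("c1",290,381,45),("c2",383,362,45),("c3",413,485,45),("c4",325,502,45)]: print(n,wunproj(w,f(u,v),z)[0])
to([502.5,-287,205],84.9)
```

```text
hub [ 532.3 -248.6  198. ]
knob [ 502.3 -287.6  242. ]
white [ 461.4 -402.6   45. ]
violet [ 472.7 -481.4   45. ]
ball [ 488.4 -413.2   84.6]
c1 [ 455.4 -391.1   45. ]
c2 [ 518.4 -382.9   45. ]
c3 [ 531.7 -479.    45. ]
c4 [ 467.6 -487.9   45. ]
t 42.82 at [ 521.7 -287.8  338.1] yaw 84.95 tilt 0.12 shift tool mm [ -0.9 -19.4 133. ] world [ -19.2    0.8 -133.1] turn tool z 0.05
```

move_arm --translation '[[-0.001,-0.0194,0],[0,0,0.04],[0,0,0.04],[0,0,0.03],[0,0,0.02],[0,0,0.003],[0,0,0],[0,0,0],[0,0,0],[0,0,0]]' --angular '[[0,0,0],[0,0,0],[0,0,0],[0,0,0],[0,0,0],[0,0,0],[0,0,0],[0,0,0],[0,0,0],[0,0,0]]' --claw '[0,0,0,0,0,0,1,1,1,1]'

```text
t: 43.65
ee_pos: [502.7, -287.9, 206.0]
tool_rot: [[0.089, 0.996, 0.002], [0.996, -0.089, -0.001], [-0.001, 0.002, -1.0]]
wrist_force: [0.4, -0.4, 0.1]
width: 38.9
grip_force: 0.0
```

move_arm --translation '[[0,0,0],[0,0,0],[0,0,0],[0,0,0],[0,0,0]]' --angular '[[0,0,0],[0,0,0],[0,0,0],[0,0,0],[0,0,0]]' --claw '[1,1,1,1,1]'

```text
t: 44.07
ee_pos: [502.3, -288.1, 205.5]
tool_rot: [[0.089, 0.996, 0.001], [0.996, -0.089, -0.001], [-0.001, 0.001, -1.0]]
wrist_force: [-1.7, -1.2, 6.7]
width: 18.3
grip_force: 58.6
```

Run:
```python
from h import *
np.set_printoptions(precision=1,suppress=True)
e,R,o=st(); print(e,o["width"],o["wrist_force"])
ax=np.array([533.3,-249.0]); th0=np.arctan2(*(e[:2]-ax)[::-1]); print(np.degrees(th0),np.hypot(*(e[:2]-ax)))
ang=th0-np.radians(np.arange(0,361,15)); P=ax+50*np.c_[np.cos(ang),np.sin(ang)]
P[0]=e[:2]
D=np.diff(P,axis=0)@R[:2,:2]; print((D/1000).round(4).tolist())
```

```text
[ 502.3 -288.1  205.5] 18.33166575930472 [-1.7 -1.2  6.7]
-128.3914506162399 49.88022804862537
[[0.0084, -0.0099], [0.0108, -0.0073], [0.0123, -0.0043], [0.013, -0.001], [0.0128, 0.0024], [0.0118, 0.0057], [0.0099, 0.0085], [0.0073, 0.0108], [0.0043, 0.0123], [0.001, 0.013], [-0.0024, 0.0128], [-0.0057, 0.0118], [-0.0085, 0.0099], [-0.0108, 0.0073], [-0.0123, 0.0043], [-0.013, 0.001], [-0.0128, -0.0024], [-0.0118, -0.0057], [-0.0099, -0.0085], [-0.0073, -0.0108], [-0.0043, -0.0123], [-0.001, -0.013], [0.0024, -0.0128], [0.0057, -0.0118]]
```

move_arm --translation '[[0.0084,-0.0099,0],[0.0108,-0.0073,0],[0.0123,-0.0043,0],[0.013,-0.001,0],[0.0128,0.0024,0],[0.0118,0.0057,0],[0,0,0],[0,0,0]]' --angular '[[0,0,0],[0,0,0],[0,0,0],[0,0,0],[0,0,0],[0,0,0],[0,0,0],[0,0,0]]' --claw '[1,1,1,1,1,1,1,1]'

```text
t: 44.73
ee_pos: [493.7, -216.1, 205.4]
tool_rot: [[0.088, 0.996, -0.001], [0.996, -0.088, 0.002], [0.002, -0.001, -1.0]]
wrist_force: [-7.4, 8.3, 12.1]
width: 18.4
grip_force: 60.5
```

move_arm --translation '[[0.0099,0.0085,0],[0.0073,0.0108,0],[0.0043,0.0123,0],[0.001,0.013,0],[-0.0024,0.0128,0],[-0.0057,0.0118,0],[0,0,0]]' --angular '[[0,0,0],[0,0,0],[0,0,0],[0,0,0],[0,0,0],[0,0,0],[0,0,0]]' --claw '[1,1,1,1,1,1,1]'

```text
t: 45.32
ee_pos: [565.9, -211.1, 205.5]
tool_rot: [[0.089, 0.996, 0.003], [0.996, -0.089, -0.003], [-0.002, 0.003, -1.0]]
wrist_force: [-0.0, -3.6, 8.4]
width: 18.4
grip_force: 60.5
```

move_arm --translation '[[-0.0085,0.0099,0],[-0.0108,0.0073,0],[-0.0123,0.0043,0],[-0.013,0.001,0],[-0.0128,-0.0024,0],[-0.0118,-0.0057,0],[0,0,0]]' --angular '[[0,0,0],[0,0,0],[0,0,0],[0,0,0],[0,0,0],[0,0,0],[0,0,0]]' --claw '[1,1,1,1,1,1,1]'

```text
t: 45.9
ee_pos: [570.2, -280.5, 205.4]
tool_rot: [[0.09, 0.996, -0.003], [0.996, -0.09, 0.001], [0.001, -0.003, -1.0]]
wrist_force: [-10.7, 6.6, 11.0]
width: 18.5
grip_force: 61.4
```

move_arm --translation '[[-0.0099,-0.0085,0],[-0.0073,-0.0108,0],[-0.0043,-0.0123,0],[-0.001,-0.013,0],[0.0024,-0.0128,0],[0.0057,-0.0118,0],[0,0,0],[0,0,0]]' --angular '[[0,0,0],[0,0,0],[0,0,0],[0,0,0],[0,0,0],[0,0,0],[0,0,0],[0,0,0]]' --claw '[1,1,1,1,1,1,1,1]'

```text
t: 46.57
ee_pos: [501.8, -287.7, 205.5]
tool_rot: [[0.089, 0.996, 0.001], [0.996, -0.089, -0.001], [-0.001, 0.001, -1.0]]
wrist_force: [-2.4, 0.5, 6.2]
width: 19.0
grip_force: 60.7
```

move_arm --translation '[[0,0,0],[0,0,0],[0,0,0],[0,0,0],[0,0,-0.04],[0,0,-0.04],[0,0,-0.04],[0.036,0.006,0],[0.036,0.006,0],[0.036,0.006,0]]' --angular '[[0,0,0],[0,0,0],[0,0,0],[0,0,0],[0,0,0],[0,0,0],[0,0,0],[0,0,0],[0,0,0],[0,0,0]]' --claw '[0,0,0,0,0,0,0,0,0,0]'

```text
t: 47.4
ee_pos: [529.7, -180.8, 324.9]
tool_rot: [[0.09, 0.996, 0.001], [0.996, -0.09, -0.0], [-0.0, 0.001, -1.0]]
wrist_force: [-0.1, 0.1, 0.1]
width: 85.7
grip_force: 0.0
```

move_arm --translation '[[0.036,0.006,0],[0.036,0.006,0],[0,0,0.0375],[0,0,0.0375],[0,0,0.0375],[0,0,0.0375],[0,0,0.0375],[0,0,0]]' --angular '[[0,0,0],[0,0,0],[0,0,0],[0,0,0],[0,0,0],[0,0,0],[0,0,0],[0,0,0]]' --claw '[0,0,0,0,0,0,0,0]'

```text
t: 48.07
ee_pos: [544.5, -110.1, 130.5]
tool_rot: [[0.089, 0.996, -0.01], [0.996, -0.089, 0.003], [0.002, -0.011, -1.0]]
wrist_force: [-0.6, -0.1, -1.6]
width: 85.5
grip_force: 0.0
```

move_arm --translation '[[0,0,0],[0,0,0],[0,0,0],[0,0,0],[0,0,0],[0,0,0],[0,0,0],[0,0,0],[0,0,0],[0,0,0]]' --angular '[[0,-6,0],[0,-6,0],[0,-6,0],[0,-6,0],[0,-6,0],[0,-6,0],[0,-6,0],[0,-6,0],[0,-6,0],[0,-6,0]]' --claw '[0,0,0,0,0,0,0,0,0,0]'

```text
t: 48.9
ee_pos: [549.4, -110.7, 139.8]
tool_rot: [[0.049, 0.996, -0.075], [0.492, -0.09, -0.866], [-0.869, 0.006, -0.495]]
wrist_force: [-0.6, 0.3, 0.1]
width: 85.5
grip_force: 0.0
```

move_arm --translation '[[0,0,0],[0,0,0],[0,0,0]]' --angular '[[0,0,0],[0,0,0],[0,0,0]]' --claw '[0,0,0]'

```text
t: 49.15
ee_pos: [548.6, -111.3, 138.1]
tool_rot: [[0.047, 0.996, -0.077], [0.5, -0.09, -0.861], [-0.865, 0.002, -0.503]]
wrist_force: [0.3, -0.7, 0.7]
width: 85.4
grip_force: 0.0
```

Run:
```python
from h import *
np.set_printoptions(precision=1,suppress=True)
w=snap("wrist","p2full.png"); im=w["color"]; e,R,o=st(); print(e,R[:,2])
for v in range(194,262): print(v,im[v,316:327].mean(0).astype(int),end="; " if v%3 else "\n")
a=np.radians(84.9);ex=np.array([np.sin(a),-np.cos(a),0]);ey=np.array([np.cos(a),np.sin(a),0]);o=np.array([532.5,-249.5,0]);Z=np.array([0,0,1])
print()
print("plate front top/bot",wproj(w,[o+42*ey+94*Z,o+42*ey+84*Z,o-42*ey+94*Z]))
for z in(90,94,98,102,106): print(z,"face front rim",wproj(w,[o+22*ey+z*Z,o+22*ex+z*Z,o-22*ex+z*Z,o+z*Z]).round(1).tolist())
```

```text
[ 548.5 -111.6  138.3] [-0.1 -0.9 -0.5]
194 [221 237 239]; 195 [221 236 238]
196 [182 207 220]; 197 [186 211 225]; 198 [189 214 228]
199 [192 217 229]; 200 [193 218 230]; 201 [195 220 231]
202 [197 222 232]; 203 [198 223 233]; 204 [200 225 234]
205 [227 234 239]; 206 [246 248 248]; 207 [254 255 255]
208 [247 252 249]; 209 [170 202 157]; 210 [ 96 143  60]
211 [ 73 109  45]; 212 [25 30 29]; 213 [23 23 30]
214 [25 27 31]; 215 [25 28 31]; 216 [26 28 32]
217 [25 28 32]; 218 [26 28 32]; 219 [38 35 33]
220 [43 42 47]; 221 [ 29 105 159]; 222 [  1 162 237]
223 [  0 189 250]; 224 [  0 187 247]; 225 [  0 185 246]
226 [  0 185 245]; 227 [  0 185 245]; 228 [  0 186 245]
229 [  0 186 246]; 230 [  0 188 249]; 231 [  0 171 243]
232 [ 50 125 182]; 233 [72 72 81]; 234 [70 72 75]
235 [69 74 79]; 236 [69 74 80]; 237 [69 74 80]
238 [69 75 80]; 239 [69 74 80]; 240 [69 74 80]
241 [68 74 80]; 242 [69 75 80]; 243 [68 74 80]
244 [69 75 80]; 245 [69 75 80]; 246 [68 74 80]
247 [69 75 80]; 248 [69 75 80]; 249 [69 75 80]
250 [69 75 80]; 251 [69 75 80]; 252 [69 75 80]
253 [68 75 80]; 254 [69 75 80]; 255 [69 75 80]
256 [69 75 80]; 257 [69 75 80]; 258 [69 75 80]
259 [69 75 80]; 260 [69 75 80]; 261 [69 75 80]

plate front top/bot [[319.3 205.3]
 [319.3 193.9]
 [320.3 219.5]]
90 face front rim [[319.6, 205.2], [342.1, 209.3], [297.6, 209.4], [319.9, 209.4]]
94 face front rim [[319.6, 209.5], [342.2, 213.3], [297.6, 213.4], [319.9, 213.4]]
98 face front rim [[319.6, 213.8], [342.3, 217.3], [297.5, 217.4], [319.9, 217.4]]
102 face front rim [[319.6, 218.1], [342.3, 221.3], [297.5, 221.5], [319.9, 221.4]]
106 face front rim [[319.6, 222.5], [342.4, 225.4], [297.5, 225.5], [319.9, 225.5]]
```

move_arm --translation '[[0,0,0],[0,0,0],[0,0,0],[0,0,0],[0,0,0],[0,0,0],[0,0,0],[0,0,0],[0,0,0],[0,0,0]]' --angular '[[0,6,0],[0,6,0],[0,6,0],[0,6,0],[0,6,0],[0,6,0],[0,6,0],[0,6,0],[0,6,0],[0,6,0]]' --claw '[0,0,0,0,0,0,0,0,0,0]'

```text
t: 50.03
ee_pos: [549.2, -112.1, 139.6]
tool_rot: [[0.09, 0.996, 0.008], [0.996, -0.09, 0.004], [0.005, 0.007, -1.0]]
wrist_force: [0.4, 1.3, -0.3]
width: 85.6
grip_force: 0.0
```

move_arm --translation '[[0,0,-0.0375],[0,0,-0.0375],[0,0,-0.0375],[0,0,-0.0375],[0,0,-0.0375],[-0.036,-0.006,0],[-0.036,-0.006,0],[-0.036,-0.006,0],[-0.036,-0.006,0],[-0.036,-0.006,0]]' --angular '[[0,0,0],[0,0,0],[0,0,0],[0,0,0],[0,0,0],[0,0,0],[0,0,0],[0,0,0],[0,0,0],[0,0,0]]' --claw '[0,0,0,0,0,0,0,0,0,0]'

```text
t: 50.87
ee_pos: [501.1, -290.0, 326.4]
tool_rot: [[0.089, 0.996, 0.004], [0.996, -0.089, -0.001], [-0.001, 0.004, -1.0]]
wrist_force: [-0.1, 0.2, -0.2]
width: 85.1
grip_force: 0.0
```

move_arm --translation '[[0,0,0],[0,0,0]]' --angular '[[0,0,0],[0,0,0]]' --claw '[0,0]'

```text
t: 51.03
ee_pos: [501.2, -289.7, 325.8]
tool_rot: [[0.092, 0.996, 0.003], [0.996, -0.092, -0.001], [-0.001, 0.003, -1.0]]
wrist_force: [-0.4, -0.1, -0.2]
width: 85.3
grip_force: 0.0
```

Run:
```python
from h import *
np.set_printoptions(precision=1,suppress=True)
w=snap("wrist","c2.png")
e,R,o=st();print(e,R[:,2])
b,l=redblob(w,(300,195),40); print(b)
ys,xs=np.nonzero(l>0); print(wproj(w,[[502.0,-287.9,242]]))
to([502,-287.9,205.5],84.95)
```

```text
[ 501.6 -288.5  325.7] [ 0. -0. -1.]
[(np.int32(703), array([323.7, 195.3]), array([312, 178,  25,  35], dtype=int32))]
[[324.  199.9]]
t 51.08 at [ 501.6 -288.5  325.7] yaw 84.79 tilt 0.16 shift tool mm [  0.7  -0.  120.2] world [   0.4    0.6 -120.2] turn tool z -0.16
```

move_arm --translation '[[0,0,0.04],[0,0,0.04],[0,0,0.03],[0,0,0.01],[0,0,0],[0,0,0],[0,0,0],[0,0,0],[0,0,0],[0,0,0]]' --angular '[[0,0,0],[0,0,0],[0,0,0],[0,0,0],[0,0,0],[0,0,0],[0,0,0],[0,0,0],[0,0,0],[0,0,0]]' --claw '[0,0,0,0,0,1,1,1,1,1]'

```text
t: 51.92
ee_pos: [502.3, -288.0, 205.4]
tool_rot: [[0.089, 0.996, 0.001], [0.996, -0.089, -0.001], [-0.001, 0.001, -1.0]]
wrist_force: [0.4, -0.4, 0.1]
width: 25.6
grip_force: 0.0
```

move_arm --translation '[[0,0,0],[0,0,0],[0,0,0],[0,0,0],[0.0084,-0.0099,0],[0.0108,-0.0073,0],[0.0123,-0.0043,0],[0.0086,-0.0012,0],[0,0,0],[0,0,0]]' --angular '[[0,0,0],[0,0,0],[0,0,0],[0,0,0],[0,0,0],[0,0,0],[0,0,0],[0,0,0],[0,0,0],[0,0,0]]' --claw '[1,1,1,1,1,1,1,1,1,1]'

```text
t: 52.75
ee_pos: [482.3, -245.3, 205.3]
tool_rot: [[0.088, 0.996, -0.001], [0.996, -0.088, 0.0], [0.0, -0.001, -1.0]]
wrist_force: [-8.8, 1.8, 10.7]
width: 18.7
grip_force: 60.6
```

Run:
```python
from h import *
e,R,o=st();ax=np.array([532.2,-248.6]);print(e,np.degrees(np.arctan2(*(e[:2]-ax)[::-1])),np.hypot(*(e[:2]-ax)),o["width"],o["wrist_force"])
```

```text
[ 482.27278779 -245.29109146  205.27489453] 176.20828723374407 50.03674045338344 18.65386613985779 [-8.79291296  1.81767713 10.7089131 ]
```

move_arm --translation '[[0,0,0],[0,0,0],[0,0,0],[0,0,0],[0,0,-0.04],[0,0,-0.04],[0,0,-0.04],[0.035,0.0135,0],[0.035,0.0135,0],[0.035,0.0135,0]]' --angular '[[0,0,0],[0,0,0],[0,0,0],[0,0,0],[0,0,0],[0,0,0],[0,0,0],[0,0,0],[0,0,0],[0,0,0]]' --claw '[0,0,0,0,0,0,0,0,0,0]'

```text
t: 53.58
ee_pos: [533.2, -143.9, 325.1]
tool_rot: [[0.091, 0.996, 0.001], [0.996, -0.091, -0.0], [-0.0, 0.001, -1.0]]
wrist_force: [0.3, 0.2, -0.1]
width: 85.6
grip_force: 0.0
```

move_arm --translation '[[0.035,0.0135,0],[0,0,0.0375],[0,0,0.0375],[0,0,0.0375],[0,0,0.0375],[0,0,0.0375],[0,0,0],[0,0,0]]' --angular '[[0,0,0],[0,0,0],[0,0,0],[0,0,0],[0,0,0],[0,0,0],[0,0,0],[0,0,0]]' --claw '[0,0,0,0,0,0,0,0]'

```text
t: 54.25
ee_pos: [548.8, -111.0, 136.3]
tool_rot: [[0.089, 0.996, -0.003], [0.996, -0.089, 0.001], [0.001, -0.003, -1.0]]
wrist_force: [0.4, -0.1, 2.0]
width: 85.7
grip_force: 0.0
```

move_arm --translation '[[0,0,0],[0,0,0],[0,0,0],[0,0,0],[0,0,0],[0,0,0],[0,0,0],[0,0,0],[0,0,0],[0,0,0]]' --angular '[[0,-6,0],[0,-6,0],[0,-6,0],[0,-6,0],[0,-6,0],[0,-6,0],[0,-6,0],[0,-6,0],[0,-6,0],[0,-6,0]]' --claw '[0,0,0,0,0,0,0,0,0,0]'

```text
t: 55.08
ee_pos: [551.4, -110.6, 140.8]
tool_rot: [[0.052, 0.996, -0.073], [0.493, -0.089, -0.866], [-0.869, 0.009, -0.495]]
wrist_force: [0.4, 0.5, 0.2]
width: 85.2
grip_force: 0.0
```

move_arm --translation '[[0,0,0],[0,0,0],[0,0,0]]' --angular '[[0,0,0],[0,0,0],[0,0,0]]' --claw '[0,0,0]'

```text
t: 55.33
ee_pos: [550.2, -111.3, 138.6]
tool_rot: [[0.048, 0.996, -0.076], [0.501, -0.09, -0.861], [-0.864, 0.003, -0.503]]
wrist_force: [-0.0, 0.1, 0.6]
width: 85.4
grip_force: 0.0
```

Run:
```python
from h import *
np.set_printoptions(precision=1,suppress=True)
w=snap("wrist","p3full.png"); im=w["color"]; e,R,o=st(); print(e,R[:,2])
for v in range(192,240): print(v,im[v,314:325].mean(0).astype(int),end="; " if v%3 else "\n")
a=np.radians(84.9);ey=np.array([np.cos(a),np.sin(a),0]);o=np.array([532.2,-248.6,0]);Z=np.array([0,0,1])
print()
print("plate front top/bot",wproj(w,[o+42*ey+94*Z,o+42*ey+84*Z,o-42*ey+94*Z]))
for z in(94,98,102,106,110,114): print(z,wproj(w,[o+22*ey+z*Z,o+8*ey+z*Z,o+12*ey+z*Z]).round(1).tolist())
```

```text
[ 550.  -111.6  138.7] [-0.1 -0.9 -0.5]
192 [200 227 230]
193 [193 225 228]; 194 [196 216 221]; 195 [197 211 219]
196 [190 215 228]; 197 [188 214 227]; 198 [190 216 228]
199 [192 217 229]; 200 [194 219 230]; 201 [196 221 231]
202 [198 222 232]; 203 [197 223 233]; 204 [197 223 233]
205 [249 246 245]; 206 [255 255 255]; 207 [255 255 255]
208 [186 214 175]; 209 [114 161  81]; 210 [ 81 122  50]
211 [50 70 39]; 212 [23 25 29]; 213 [24 25 30]
214 [25 28 31]; 215 [25 28 31]; 216 [26 28 32]
217 [26 28 32]; 218 [27 30 32]; 219 [41 36 33]
220 [41 58 76]; 221 [  9 141 216]; 222 [  0 189 252]
223 [  0 188 247]; 224 [  0 185 245]; 225 [  0 185 245]
226 [  0 186 246]; 227 [  0 189 250]; 228 [  6 174 251]
229 [ 70  83 106]; 230 [71 70 72]; 231 [69 74 78]
232 [69 75 79]; 233 [68 75 80]; 234 [68 75 80]
235 [68 75 80]; 236 [68 75 80]; 237 [68 74 79]
238 [68 74 80]; 239 [69 75 80]; 
plate front top/bot [[316.9 204.7]
 [316.9 193.2]
 [318.5 219. ]]
94 [[317.4, 208.9], [317.7, 211.5], [317.6, 210.7]]
98 [[317.4, 213.2], [317.7, 215.6], [317.6, 214.9]]
102 [[317.4, 217.5], [317.7, 219.7], [317.6, 219.1]]
106 [[317.4, 221.9], [317.7, 223.9], [317.6, 223.3]]
110 [[317.4, 226.3], [317.7, 228.1], [317.6, 227.6]]
114 [[317.4, 230.7], [317.7, 232.3], [317.6, 231.8]]
```

move_arm --translation '[[0,0,0],[0,0,0],[0,0,0],[0,0,0],[0,0,0],[0,0,0],[0,0,0],[0,0,0],[0,0,0],[0,0,0]]' --angular '[[0,6,0],[0,6,0],[0,6,0],[0,6,0],[0,6,0],[0,6,0],[0,6,0],[0,6,0],[0,6,0],[0,6,0]]' --claw '[0,0,0,0,0,0,0,0,0,0]'

```text
t: 56.22
ee_pos: [550.6, -112.1, 139.7]
tool_rot: [[0.09, 0.996, 0.008], [0.996, -0.09, 0.004], [0.005, 0.008, -1.0]]
wrist_force: [-0.0, 0.8, -0.8]
width: 85.5
grip_force: 0.0
```

move_arm --translation '[[0,0,-0.0375],[0,0,-0.0375],[0,0,-0.0375],[0,0,-0.0375],[0,0,-0.0375],[0,0,-0.01],[-0.037,-0.0033,0],[-0.037,-0.0033,0],[-0.037,-0.0033,0],[-0.037,-0.0033,0]]' --angular '[[0,0,0],[0,0,0],[0,0,0],[0,0,0],[0,0,0],[0,0,0],[0,0,0],[0,0,0],[0,0,0],[0,0,0]]' --claw '[0,0,0,0,0,0,0,0,0,0]'

```text
t: 57.05
ee_pos: [522.2, -259.4, 336.1]
tool_rot: [[0.089, 0.996, 0.004], [0.996, -0.089, -0.001], [-0.001, 0.004, -1.0]]
wrist_force: [0.1, -0.0, 0.0]
width: 85.5
grip_force: 0.0
```

move_arm --translation '[[-0.037,-0.0033,0],[-0.037,-0.0033,0],[-0.037,-0.0033,0],[-0.037,-0.0033,0],[-0.037,-0.0033,0],[0,0,0.035],[0,0,0.035],[0,0,0.03],[0,0,0],[0,0,0]]' --angular '[[0,0,0],[0,0,0],[0,0,0],[0,0,0],[0,0,0],[0,0,-6.65],[0,0,-6.65],[0,0,0],[0,0,0],[0,0,0]]' --claw '[0,0,0,0,0,0,0,0,0,0]'

```text
t: 57.88
ee_pos: [489.6, -440.5, 235.2]
tool_rot: [[-0.141, 0.99, 0.001], [0.99, 0.141, 0.0], [0.0, 0.001, -1.0]]
wrist_force: [0.0, 0.3, 0.9]
width: 85.4
grip_force: 0.0
```

Run:
```python
from h import *
np.set_printoptions(precision=1,suppress=True)
w=snap("wrist","l1.png"); e,R,o=st(); print(e)
b,l=redblob(w,(320,200),300)
for x in b: print(x, wunproj(w,x[1],84.6)[0])
print("pred",wproj(w,[[488.4,-413.2,84.6],[461.4,-402.6,45],[472.7,-481.4,45]]))
hsv=cv2.cvtColor(w["color"],cv2.COLOR_BGR2HSV).astype(int);H,S,V=hsv[...,0],hsv[...,1],hsv[...,2]
for n,m in(("violet",(H>125)&(H<150)&(S>120)&(V>80)),("white",(S<30)&(V>200))):
  k,l,s,ce=cv2.connectedComponentsWithStats(m.astype(np.uint8))
  for i in range(1,k):
    if 15<s[i,4]<600: print(n,s[i],ce[i],wunproj(w,ce[i],45)[0])
```

```text
[ 490.3 -441.   237. ]
(np.int32(333), array([326.5, 152.5]), array([317, 143,  20,  20], dtype=int32)) [ 488.5 -412.6   84.6]
pred [[326.3 153.1]
 [302.5 134. ]
 [303.7 204. ]]
violet [299 199  10  11  90] [303.6 203.7] [ 472.5 -481.1   45. ]
white [348  12  19  23 110] [354.8  25.4] [ 499.6 -276.6   45. ]
white [410  34  21  20 104] [422.8  45.5] [ 576.3 -283.3   45. ]
white [297 127  13  13 128] [302.6 132.8] [ 461.3 -401.3   45. ]
white [196 290  12   8  49] [202.8 293.5] [ 348.4 -632.5   45. ]
white [440 290  12   9  50] [444.1 293.5] [ 679.5 -585.4   45. ]
white [482 377  12  16  99] [487.7 386.1] [ 868.7 -810.7   45. ]
```

move_arm --translation '[[0.028,0.002,0.02],[0,0,0.04],[0,0,0.04],[0,0,0.03],[0,0,0.025],[0,0,0.014],[0,0,0.0015],[0,0,0],[0,0,0]]' --angular '[[0,0,0],[0,0,0],[0,0,0],[0,0,0],[0,0,0],[0,0,0],[0,0,0],[0,0,0],[0,0,0]]' --claw '[0,0,0,0,0,0,0,0,0]'

```text
t: 58.68
ee_pos: [489.1, -413.3, 66.5]
tool_rot: [[-0.142, 0.99, 0.003], [0.99, 0.142, -0.003], [-0.003, 0.002, -1.0]]
wrist_force: [-0.2, -0.8, 0.7]
width: 85.6
grip_force: 0.0
```

Run:
```python
from h import *
np.set_printoptions(precision=1,suppress=True)
to([488.5,-412.6,65.6],98.0)
w=snap("wrist","l2.png"); b,l=redblob(w,(320,250),300)
for x in b: print(x, wunproj(w,x[1],84.6)[0])
```

```text
t 58.68 at [ 489.1 -413.3   66.5] yaw 98.18 tilt 0.22 shift tool mm [ 0.8 -0.5  0.9] world [-0.6  0.7 -0.9] turn tool z 0.18
(np.int32(1430), array([322.1, 271.7]), array([301, 251,  43,  43], dtype=int32)) [ 488.1 -413.3   84.6]
```

move_arm --translation '[[0,0,0],[0,0,0],[0,0,0],[0,0,0],[0,0,0],[0,0,0],[0,0,0],[0,0,0]]' --angular '[[0,0,0],[0,0,0],[0,0,0],[0,0,0],[0,0,0],[0,0,0],[0,0,0],[0,0,0]]' --claw '[1,1,1,1,1,1,1,1]'

```text
t: 59.4
ee_pos: [488.2, -412.2, 64.2]
tool_rot: [[-0.143, 0.99, 0.0], [0.99, 0.143, -0.0], [-0.0, 0.0, -1.0]]
wrist_force: [1.4, 2.1, 3.7]
width: 16.7
grip_force: 58.3
```

move_arm --translation '[[-0.004,0,-0.0025],[-0.0042,0,-0.0021],[-0.0043,0,-0.0017],[-0.0045,0,-0.0011],[-0.0045,0,-0.0008],[-0.0043,0,-0.0002],[0,0,0],[0,0,0]]' --angular '[[0,0,0],[0,0,0],[0,0,0],[0,0,0],[0,0,0],[0,0,0],[0,0,0],[0,0,0]]' --claw '[1,1,1,1,1,1,1,1]'

```text
t: 60.07
ee_pos: [491.5, -438.0, 72.4]
tool_rot: [[-0.142, 0.99, -0.0], [0.99, 0.142, -0.0], [0.0, -0.0, -1.0]]
wrist_force: [0.3, 0.8, 0.2]
width: 0.1
grip_force: 0.0
```

Run:
```python
from h import *
np.set_printoptions(precision=1,suppress=True)
e,R,o=st(); print(o["t"],e,o["width"],o["wrist_force"])
w=snap("wrist","l3.png"); b,l=redblob(w,(320,250),300)
u=np.array([-.139,.990])
for x in b: p=wunproj(w,x[1],93)[0]; print(x,p,(p[:2]-[466.9,-441.2])@u)
print("tcp along",(e[:2]-[466.9,-441.2])@u)
hsv=cv2.cvtColor(w["color"],cv2.COLOR_BGR2HSV).astype(int);H,S,V=hsv[...,0],hsv[...,1],hsv[...,2]
for n,m in(("violet",(H>125)&(H<150)&(S>120)&(V>80)),("white",(S<30)&(V>200))):
  k,l,s,ce=cv2.connectedComponentsWithStats(m.astype(np.uint8))
  for i in range(1,k):
    p=wunproj(w,ce[i],45)[0]
    if s[i,4]>30 and abs(p[0]-467)<40 and abs(p[1]+441)<70: print(n,s[i],p)
```

```text
60.0667 [ 491.5 -438.    72.4] 0.11909810043112583 [0.3 0.8 0.2]
(np.int32(1555), array([324.5, 222.9]), array([303, 201,  44,  45], dtype=int32)) [ 487.9 -412.1   93. ] 25.917343890548135
tcp along -0.22235121031444985
violet [276 280  12  11  93] [ 469.3 -479.9   45. ]
white [269 156  23  23 410] [ 460.7 -401.5   45. ]
```

move_arm --translation '[[0,0,-0.03],[0,0,-0.03],[0,0,0],[0,0,0],[0,0,0],[0,0,0]]' --angular '[[0,0,0],[0,0,0],[0,0,0],[0,0,0],[0,0,0],[0,0,0]]' --claw '[1,1,0,0,0,0]'

```text
t: 60.62
ee_pos: [491.2, -437.2, 131.2]
tool_rot: [[-0.143, 0.99, -0.001], [0.99, 0.143, 0.001], [0.002, -0.001, -1.0]]
wrist_force: [-0.7, 0.4, -0.1]
width: 48.2
grip_force: 0.0
```

Run:
```python
from h import *
np.set_printoptions(precision=1,suppress=True)
e,R,o=st(); print(o["t"],e,o["width"])
w=snap("wrist","l4.png"); b,l=redblob(w,(320,250),300)
u=np.array([-.139,.990]);v=np.array([.99,.139])
piv=np.array([492.7,-440.5,45])
for x in b:
  for th in(-.6,-.5,-.4,-.2,0):
    z=45+48*np.cos(th); p=wunproj(w,x[1],z)[0]; print(th,p,"along from mid",(p[:2]-[466.9,-441.2])@u,"model",-48*np.sin(th))
to([488.3,-413,65.6])
```

```text
60.6167 [ 491.2 -437.2  131.2] 48.220380630192096
-0.6 [ 488.4 -415.1   84.6] along from mid 22.888057595577916 model 27.1028387229617
-0.5 [ 488.3 -414.3   87.1] along from mid 23.60894258107835 model 23.012425853001744
-0.4 [ 488.2 -413.8   89.2] along from mid 24.208842684611536 model 18.692080430815224
-0.2 [ 488.1 -412.9   92. ] along from mid 25.022980962690845 model 9.536127878162938
0 [ 488.1 -412.7   93. ] along from mid 25.29801530583053 model -0.0
t 60.67 at [ 491.2 -437.2  131.1] yaw 98.19 tilt 0.11 shift tool mm [24.3  0.6 65.6] world [ -2.9  24.2 -65.5]
```

move_arm --translation '[[0.0229,0.0004,0],[0,0,0],[0,0,0],[0,0,0.03],[0,0,0.02],[0,0,0.011],[0,0,0.002],[0,0,0],[0,0,0],[0,0,0]]' --angular '[[0,0,0],[0,0,0],[0,0,0],[0,0,0],[0,0,0],[0,0,0],[0,0,0],[0,0,0],[0,0,0],[0,0,0]]' --claw '[0,0,0,0,0,0,0,0,0,0]'

```text
t: 61.5
ee_pos: [489.3, -415.6, 70.6]
tool_rot: [[-0.142, 0.99, 0.001], [0.99, 0.142, -0.001], [-0.002, 0.001, -1.0]]
wrist_force: [-0.6, 0.4, -0.3]
width: 85.5
grip_force: 0.0
```

move_arm --translation '[[0,0,0],[0,0,0],[0,0,0],[0,0,0],[0,0,0],[0,0,0],[0,0,0],[0,0,0]]' --angular '[[0,0,0],[0,0,0],[0,0,0],[0,0,0],[0,0,0],[0,0,0],[0,0,0],[0,0,0]]' --claw '[1,1,1,1,1,1,1,1]'

```text
t: 62.17
ee_pos: [488.7, -414.9, 69.5]
tool_rot: [[-0.143, 0.99, -0.0], [0.99, 0.143, 0.0], [0.0, -0.0, -1.0]]
wrist_force: [-3.4, 2.5, 5.2]
width: 16.5
grip_force: 58.4
```

Run:
```python
from h import *
np.set_printoptions(precision=1,suppress=True)
e,R,o=st(); print(o["t"],e,o["width"],o["wrist_force"],o["grip_force"])
w=snap("wrist","l5.png"); b,l=redblob(w,(320,250),300)
for x in b: print(x,wproj(w,[e+[0,0,19]]),wunproj(w,x[1],87)[0],wunproj(w,x[1],84.6)[0])
```

```text
62.1667 [ 488.7 -414.9   69.5] 16.48964306606326 [-3.4  2.5  5.2] 58.364349603652954
(np.int32(1347), array([323.5, 270.4]), array([305, 250,  38,  42], dtype=int32)) [[324.2 272.8]] [ 488.3 -414.6   87. ] [ 488.5 -416.    84.6]
```

move_arm --translation '[[-0.0025,0,-0.0014],[-0.0025,0,-0.0012],[-0.0025,0,-0.001],[-0.0025,0,-0.0008]]' --angular '[[0,0,0],[0,0,0],[0,0,0],[0,0,0]]' --claw '[1,1,1,1]'

```text
t: 62.55
ee_pos: [489.8, -423.5, 73.0]
tool_rot: [[-0.143, 0.99, -0.002], [0.99, 0.143, 0.003], [0.004, -0.001, -1.0]]
wrist_force: [-0.8, 6.4, -1.7]
width: 16.6
grip_force: 58.8
```

Holding; go on to centre.

move_arm --translation '[[-0.0025,0,-0.0006],[-0.0025,0,-0.0005],[-0.0025,0,-0.0003],[-0.0025,0,-0.0002],[-0.0025,0,-0.0001],[-0.001,0,0],[0,0,0],[0,0,0]]' --angular '[[0,0,0],[0,0,0],[0,0,0],[0,0,0],[0,0,0],[0,0,0],[0,0,0],[0,0,0]]' --claw '[1,1,1,1,1,1,1,1]'

```text
t: 63.22
ee_pos: [491.7, -438.5, 74.9]
tool_rot: [[-0.142, 0.99, -0.001], [0.99, 0.142, 0.0], [0.0, -0.001, -1.0]]
wrist_force: [-5.3, -2.2, -5.7]
width: 15.4
grip_force: 64.9
```

Run:
```python
from h import *
np.set_printoptions(precision=1,suppress=True)
u=np.array([-.139,.990])
e,R,o=st(); print(o["t"],e,o["width"],o["wrist_force"],"tcp along",(e[:2]-[466.9,-441.2])@u)
w=snap("wrist","l6.png"); b,l=redblob(w,(320,270),100)
for x in b: p=wunproj(w,x[1],93)[0]; print(x,wproj(w,[e+[0,0,19]]),p,(p[:2]-[466.9,-441.2])@u)
```

```text
63.2167 [ 491.7 -438.5   74.9] 15.43294325424614 [-5.3 -2.2 -5.7] tcp along -0.758745770073771
(np.int32(1459), array([323.9, 253.9]), array([303, 233,  43,  43], dtype=int32)) [[324.1 272.9]] [ 490.2 -428.9   93. ] 8.913628665126975
```

move_arm --translation '[[0,0,0],[0,0,0],[0,0,0],[0,0,-0.03],[0,0,-0.02],[0.02,0,0],[0.02,0,0],[0,0,0],[0,0,0],[0,0,0]]' --angular '[[0,0,0],[0,0,0],[0,0,0],[0,0,0],[0,0,0],[0,0,0],[0,0,0],[0,0,0],[0,0,0],[0,0,0]]' --claw '[0,0,0,0,0,0,1,1,1,1]'

```text
t: 64.1
ee_pos: [486.9, -399.3, 125.8]
tool_rot: [[-0.143, 0.99, 0.001], [0.99, 0.143, -0.001], [-0.001, 0.001, -1.0]]
wrist_force: [0.9, -0.1, -0.0]
width: 38.8
grip_force: 0.0
```

move_arm --translation '[[0,0,0],[0,0,0],[0,0,0],[0,0,0],[0,0,0],[0,0,0]]' --angular '[[0,0,0],[0,0,0],[0,0,0],[0,0,0],[0,0,0],[0,0,0]]' --claw '[1,1,1,1,1,1]'

```text
t: 64.6
ee_pos: [486.4, -398.8, 125.3]
tool_rot: [[-0.142, 0.99, -0.0], [0.99, 0.142, 0.0], [0.0, -0.0, -1.0]]
wrist_force: [-0.4, -0.6, -0.0]
width: 0.4
grip_force: 0.0
```

```bash
cat > lev.py <<'E'
from h import *
np.set_printoptions(precision=1,suppress=True)
u=np.array([-.139,.990]);mid=np.array([466.9,-441.2])
e,R,o=st(); print(o["t"],e,o["width"],o["wrist_force"],"tcp along",(e[:2]-mid)@u)
w=r.camera("wrist"); b,l=redblob(w,(320,250),200)
for x in b:
  th=0
  for _ in range(20):
    p=wunproj(w,x[1],45+48*np.cos(th))[0]; s=(p[:2]-mid)@u; th=-np.arcsin(np.clip((s+0.5)/48,-.99,.99))
  print(x,p,"along",s,"theta",th.round(3))
E
python3 lev.py
```

```text
64.6 [ 486.4 -398.8  125.3] 0.3842108778029716 [-0.4 -0.6 -0. ] tcp along 39.27046541957597
```

move_arm --translation '[[0,0,0.03],[0,0,0.014],[0,0,0],[-0.003,0,0],[-0.003,0,0],[-0.003,0,0],[0,0,0]]' --angular '[[0,0,0],[0,0,0],[0,0,0],[0,0,0],[0,0,0],[0,0,0],[0,0,0]]' --claw '[1,1,1,1,1,1,1]'

```text
t: 65.23
ee_pos: [488.2, -408.5, 82.6]
tool_rot: [[-0.142, 0.99, 0.001], [0.99, 0.142, -0.001], [-0.001, 0.001, -1.0]]
wrist_force: [0.5, -0.1, -1.0]
width: -0.3
grip_force: 0.0
```

move_arm --translation '[[-0.003,0,0],[-0.003,0,0],[-0.002,0,0],[0,0,0],[0,0,0]]' --angular '[[0,0,0],[0,0,0],[0,0,0],[0,0,0],[0,0,0]]' --claw '[1,1,1,1,1]'

```text
t: 65.65
ee_pos: [488.9, -415.8, 81.3]
tool_rot: [[-0.142, 0.99, 0.0], [0.99, 0.142, -0.0], [-0.0, 0.0, -1.0]]
wrist_force: [0.1, -0.1, -0.4]
width: -0.4
grip_force: 0.0
```

```bash
python3 lev.py
```

```text
65.65 [ 488.9 -415.8   81.3] -0.43657825274644974 [ 0.1 -0.1 -0.4] tcp along 22.083126406733474
```

move_arm --translation '[[0.004,0,0],[0,0,-0.03],[0,0,-0.03],[-0.026,0,0],[0,0,0],[0,0,0],[0,0,0],[0,0,0]]' --angular '[[0,0,0],[0,0,0],[0,0,0],[0,0,0],[0,0,0],[0,0,0],[0,0,0],[0,0,0]]' --claw '[1,1,0,0,0,0,0,0]'

```text
t: 66.37
ee_pos: [491.7, -436.4, 140.6]
tool_rot: [[-0.143, 0.99, -0.001], [0.99, 0.143, 0.001], [0.001, -0.001, -1.0]]
wrist_force: [0.3, 1.0, 0.0]
width: 72.2
grip_force: 0.0
```

```bash
python3 lev.py
```

```text
66.3667 [ 491.7 -436.4  140.6] 72.24035745027662 [0.3 1.  0. ] tcp along 1.2871889048990133
(np.int32(701), array([323.5, 221.7]), array([309, 207,  30,  30], dtype=int32)) [ 491.6 -437.7   93. ] along 0.0324426171410053 theta -0.011
```

move_arm --translation '[[0,0,0],[0,0,0],[0,0,0],[0,0,0],[0,0,0],[0,0,0],[0,0,0],[0,0,0],[0,0,0],[0,0,0]]' --angular '[[0,0,0],[0,0,0],[0,0,0],[0,0,0],[0,0,0],[0,0,0],[0,0,0],[0,0,0],[0,0,0],[0,0,0]]' --claw '[0,0,0,0,0,0,0,0,0,0]'

```text
t: 67.25
ee_pos: [492.0, -437.3, 141.4]
tool_rot: [[-0.142, 0.99, 0.0], [0.99, 0.142, -0.0], [-0.0, 0.0, -1.0]]
wrist_force: [-0.7, 0.1, 0.1]
width: 85.4
grip_force: 0.0
```

move_arm --translation '[[0,0,0],[0,0,0],[0,0,0],[0,0,0],[0,0,0],[0,0,0],[0,0,0],[0,0,0],[0,0,0],[0,0,0]]' --angular '[[0,0,0],[0,0,0],[0,0,0],[0,0,0],[0,0,0],[0,0,0],[0,0,0],[0,0,0],[0,0,0],[0,0,0]]' --claw '[0,0,0,0,0,0,0,0,0,0]'

```text
t: 68.08
ee_pos: [492.0, -437.3, 141.4]
tool_rot: [[-0.142, 0.99, 0.0], [0.99, 0.142, -0.0], [-0.0, 0.0, -1.0]]
wrist_force: [0.3, -0.3, -1.0]
width: 85.7
grip_force: 0.0
```

move_arm --translation '[[0.02,0,0],[0.02,0,0],[0,0,0],[0,0,0],[0,0,0],[0,0,0],[0,0,0],[0,0,0],[0,0,0.03],[0,0,0.03]]' --angular '[[0,0,0],[0,0,0],[0,0,0],[0,0,0],[0,0,0],[0,0,0],[0,0,0],[0,0,0],[0,0,0],[0,0,0]]' --claw '[1,1,1,1,1,1,1,1,1,1]'

```text
t: 68.92
ee_pos: [487.1, -398.8, 82.2]
tool_rot: [[-0.142, 0.99, 0.003], [0.99, 0.142, -0.003], [-0.003, 0.003, -1.0]]
wrist_force: [1.1, -0.1, -0.5]
width: 0.3
grip_force: 0.0
```

```bash
python3 lev.py
```

```text
68.9167 [ 487.1 -398.8   82.2] 0.34244597469867527 [ 1.1 -0.1 -0.5] tcp along 39.152720364374765
(np.int32(213), array([323.4, 327.4]), array([317, 318,  13,  22], dtype=int32)) [ 492.8 -440.3   92.9] along -2.7420489994316815 theta 0.047
```

move_arm --translation '[[-0.012,0,0.002],[-0.004,0,0.001],[-0.004,0,0],[-0.004,0,0],[-0.004,0,0],[-0.004,0,0],[-0.004,0,0.001],[-0.004,0,0.001],[-0.003,0,0],[0,0,0]]' --angular '[[0,0,0],[0,0,0],[0,0,0],[0,0,0],[0,0,0],[0,0,0],[0,0,0],[0,0,0],[0,0,0],[0,0,0]]' --claw '[1,1,1,1,1,1,1,1,1,1]'

```text
t: 69.8
ee_pos: [492.5, -440.7, 76.1]
tool_rot: [[-0.142, 0.99, 0.0], [0.99, 0.142, -0.0], [-0.0, 0.0, -1.0]]
wrist_force: [-0.2, -0.1, -0.4]
width: -0.0
grip_force: 0.0
```

move_arm --translation '[[-0.002,0,0],[-0.002,0,0],[0,0,0],[0,0,0]]' --angular '[[0,0,0],[0,0,0],[0,0,0],[0,0,0]]' --claw '[1,1,1,1]'

```text
t: 70.13
ee_pos: [492.7, -442.9, 75.9]
tool_rot: [[-0.143, 0.99, -0.002], [0.99, 0.143, 0.003], [0.003, -0.001, -1.0]]
wrist_force: [-1.0, 8.5, 0.5]
width: 0.2
grip_force: 4.1
```

```bash
python3 lev.py
```

```text
70.1333 [ 492.7 -442.9   75.9] 0.19547332794186162 [-1.   8.5  0.5] tcp along -5.271867180687376
```

move_arm --translation '[[-0.002,0,0],[0,0,0],[0,0,0]]' --angular '[[0,0,0],[0,0,0],[0,0,0]]' --claw '[1,1,1]'

```text
t: 70.43
ee_pos: [492.7, -443.2, 75.8]
tool_rot: [[-0.143, 0.99, -0.003], [0.99, 0.143, 0.006], [0.007, -0.002, -1.0]]
wrist_force: [-2.8, 16.8, 6.0]
width: -0.0
grip_force: 9.0
```

move_arm --translation '[[0.01,0,0],[0,0,-0.03],[0,0,-0.035],[0,0,-0.035],[-0.03,0,-0.03],[0,0,0],[0,0,0],[0,0,0]]' --angular '[[0,0,0],[0,0,0],[0,0,0],[0,0,0],[0,0,0],[0,0,0],[0,0,0],[0,0,0]]' --claw '[1,1,1,0,0,0,0,0]'

```text
t: 71.1
ee_pos: [495.7, -465.2, 205.0]
tool_rot: [[-0.142, 0.99, -0.001], [0.99, 0.142, 0.001], [0.001, -0.001, -1.0]]
wrist_force: [-0.2, -0.0, -1.2]
width: 60.7
grip_force: 0.0
```

```bash
python3 lev.py
python3 - <<'E'
from h import *
np.set_printoptions(precision=1,suppress=True)
s=snap("scene","end_s.png"); t=snap("top","end_t.png")
for l in "slab_a phone weight loupe goblet jar mug crank_knob".split():
  for c in("top","scene"):
    for d in r.search_frame(c,l)[:3]: print(l,c,np.array(d["position"]),round(d["score"],2))
a=cv2.resize(s["color"][80:240,200:400],None,fx=2.5,fy=2.5); b=cv2.resize(t["color"][140:300,130:330] if 0 else t["color"][150:280,330:490],(500,400))
b=cv2.resize(t["color"][150:270,330:480],(300,400)) if 0 else cv2.resize(t["color"][150:270,370:490],(290,400))
cv2.imwrite("pics/end.png",cv2.hconcat([a,b]))
E
```

```text
71.1 [ 495.7 -465.2  205. ] 60.6872360653205 [-0.2 -0.  -1.2] tcp along -27.756586335632125
(np.int32(380), array([323.4, 187.7]), array([313, 178,  22,  21], dtype=int32)) [ 495.2 -463.7   85.6] along -26.161876809670446 theta 0.564
slab_a top [457.6 559.3   8.3] 0.74
slab_a scene [460.  564.8  10.8] 0.87
phone top [ 713.4 -361.1    6.7] 0.9
phone scene [ 717.5 -359.4    7.6] 0.73
weight top [ 367.3 -254.7   30.4] 0.43
weight scene [ 550.2 -218.1   47.2] 0.74
weight scene [ 375.4 -253.7   24.1] 0.42
loupe top [ 494.5 -427.3   43. ] 0.7
loupe top [519.9 388.5  17.7] 0.44
loupe scene [523.5 393.   13.7] 0.77
loupe scene [ 539.7 -233.6  101.6] 0.35
goblet top [801.1  86.8 106.6] 0.61
goblet scene [815.2  98.9  91. ] 0.85
goblet scene [ 503.  -239.4  198.4] 0.16
jar top [757.7 -64.3  73.8] 0.57
jar top [ 534.  -214.9   33.8] 0.56
jar scene [767.  -55.8  62. ] 0.67
jar scene [ 716.2 -357.4    8.3] 0.22
mug top [681.9 447.7  38.1] 0.9
mug scene [668.4 440.4  33.1] 0.58
mug scene [768.2 -52.5  61.3] 0.44
crank_knob top [ 483.2 -245.9  241.6] 0.62
crank_knob scene [ 486.8 -238.3  227.4] 0.4
```

View pics/end.png

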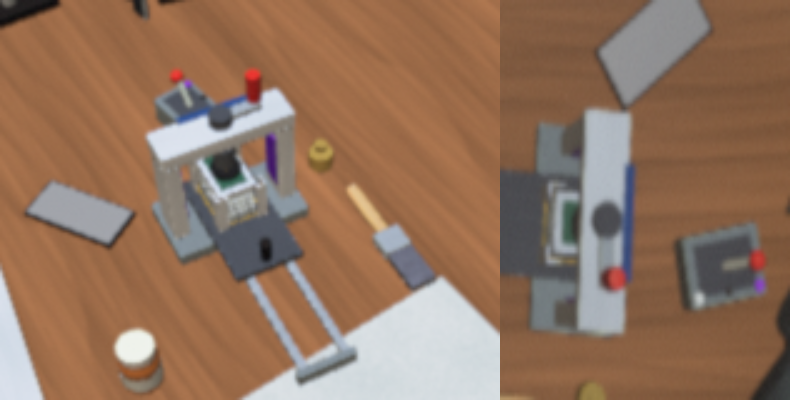

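The end view shows the tray home with the pad pressed on the plate (about px 225,165). The lever leans over to the violet UV end (px 757,260), and the bystanders have not moved.

```bash
python3 -c "
from bench import r
print(r.job_done())"
```

```text
the job is handed in; nothing more can be done
None
```

The job is handed in: four slabs and the plate are stacked on the tray, the tray is home, the crank is about half a turn past contact (roughly 8 mm of spring travel estimated from the camera), and the switch was off for over 2 s before UV. Along the way one slab slipped from the grip and was re-picked, and the lever grip slipped twice, so I pushed the lever the rest of the way.

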